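# Grade the ball stoppers and scrape the board

## Robot

A 7-joint arm with a two-finger parallel gripper is mounted at the origin on the work surface. World frame = base frame: x ahead of the robot, y to its left, z up, the work surface at z = 0. Lengths are in m, angles in rad, forces in N, time in s.
With the tool pointing down it reaches from about 0.35 to 0.9 m from the base axis. Payload 8.1 kg.
Tool frame: the origin (TCP) lies between the finger pads; the fingertips stand ahead of it and the grasp point (between the pads) lies 3 mm ahead of it (tips_ahead is the z of the fingertips in the tool frame, in m); z points along the fingers, y is the line along which they close (so a half turn about z gives the same grasp; the last joint's range is limited). The gripper opens to 92 mm and grips with 3 to 60 N. Pads are 19 mm wide; open, the fingers measure 130 mm over their backs; the gripper's body (75 mm by 190 mm) begins 47 mm behind the grasp point.
Start: joints at [1.14, 0.434, 0.025, 1.573, -0.012, 1.134, -0.075], TCP at [0.201, -0.592, 0.249] pointing down, gripper open.
Joint ranges: [-2.62, 2.62], [-0.44, 2.09], [-1.27, 1.32], [0.08, 2.57], [-1.32, 4.46], [0.12, 2], [-2.74, 2.74]. Speed limits (rad/s): [2.22, 2.22, 3.01, 3.01, 3.14, 3.14, 3.14].

## Interface

Orientations are given as [roll, pitch, yaw] about the fixed x, y, z axes, in that order (R = Rz(yaw) Ry(pitch) Rx(roll)).
In Python, from cell import state, camera, get_calibration, finish_job, tips_ahead gives the robot as it stands.
- The arm moves only by the tool servo_tool, never from a script. Its argument "motion" is a list that holds one entry, the list of rows, each a list of 5 numbers: the shift along the tool's x, y, z in m, then the turn about the tool's z in rad, then the finger opening in m, from 0 to 0.0918. A call has 1 to 5 rows; each row shifts and turns the commanded pose from where the row before left it, along the tool's axes as they then stand; what a row does not reach is not made up. A row lasts 1/12 s, in which the tool goes at most 41.7 mm and 7.16 degrees, less where a joint would pass 70% of its speed; a pose out of reach is approached as far as the arm can. A call with a gripper value outside its range is refused whole. The fingers move at their own pace and stop on an object; "squeeze" is the grip in N (left out, the last holds). Time passes only in rows, so rows that do not move let the fingers close. It gives the time, the measured TCP pose, the force, the opening and the grip force at its end, in the units of the state.
- state(): the state, without advancing time (a new reading comes with each control period).
- camera(name): name is "scene" or "top" or "wrist"; returns (picture, depth): 384x512x3 uint8, blue, green, red; 384x512 float32, m along the optical axis (not along the pixel's ray), 0 where there is no reading.
- get_calibration(name): a dict with "K" (3x3 intrinsics, pixels), "xyz" and "rotation" of the camera in the world. Camera axes: x right, y up, looking along -z (the intrinsics and any distortion apply to the point x, -y, -z); pixel columns grow to the right and rows downward; lengths in m; the calibration is good to about 2 mm. The wrist camera is an equidistant fisheye: a pixel r from the principal point sees the ray r / f radians off the axis. A picture is of the moment at which its call begins: read the wrist's pose just before it. get_calibration takes no time and is no camera call; for the wrist camera it gives the pose at the moment of the call.
- finish_job(): hands the job in; it is judged then, once.
The state is a dict: "t": time; "joints": joint angles; "qd": joint speeds; "joint_torque": joint torques, N m; "ee_pos": TCP position; "ee_rot": TCP orientation; "ft_force": force on the tool from outside, world axes, zero at the start; "moment": the same for the moment, N m; "grip_width": finger opening in m; "grasp_force": force on a finger pad.
Only numpy, scipy, OpenCV 4.12 (cv2) and the standard library are available. Lean on these libraries where they do the work, as an engineer would, in place of code of your own. Each camera call takes 0.05 s, during which the arm holds its last target. There are 200 camera calls.

## Task

Grade the ball stoppers that lie on the white board: load them into the grader's tipping tray (it has room for two) and press the green paddle down to tip them on to the ramp, until every stopper lies in the bin of its size (small blue, medium yellow, large red). Only then use the scraper to wipe all the stone chips off the board's open end into the orange waste pan - the chips are sharp, so never touch them with the gripper - and stand the scraper back on the middle of its green mat. Let the tray fall back and leave the other things on the bench alone.

Things in the scene. Friction and masses are not known exactly. Their poses are not given: they have to be found in the camera images.
- grader: Grader, fixed to the bench: white block, steel V channel and clear bins, 84 mm wide. Origin on the bench under the middle of its width; y points uphill along the channel, x across it, away from the robot. From the tray's hinge (y = 170 mm, 150 mm high) the channel falls to -y at 15 degrees under a clear cover, from y = 124 mm, 207 mm high, so stoppers enter only from the tray; each drops through the first slot it fits.
- yellow_bin (a point): Middle of the floor, 6 mm above the bench, of the yellow-floored bin for medium stoppers (grader y -38 to 59 mm, under the 40.5 mm wide slot). The blue-floored bin for small ones (y 59 to 141 mm, under the 30.5 mm slot) lies uphill of it, the red-floored one for large ones (y -155 to -38 mm, beyond the channel's end) downhill. All are 72 mm wide.
- tip_tray (a joint): Hinge of the tipping tray, rad: 0 at rest (the tray then leans 5 degrees backwards, so stoppers put in it roll to its closed rear end and wait), 0.45 fully tipped (stoppers roll out on to the ramp). Pressing the green paddle down tips it, with a few N; it falls back to 0 by itself when the paddle is let go.
- tray_mid (a point): Bottom line of the steel V-shaped tipping tray, half-way along it, at rest 144 mm above the bench. Inside, the tray reaches along the grader's y 61 mm from here to the hinge end and 65 mm to the closed rear end: room for two stoppers of any size. Its 45 degree walls rise 34 mm and stand 68 mm apart at the top; the rear wall is 46 mm high.
- paddle_top (a point): Centre of the top face of the green paddle (40 x 40 mm) on the tray's side arm, in front of the clear cover. At rest 183 mm above the bench; it goes down about 43 mm, on an arc of radius 95 mm about the hinge, almost straight down, to tip the tray fully. Press on it from above.
- board: White knocking-out board, fixed; origin at the middle of its underside, top face 20 mm above the bench. The flat measures 135 mm (x) by 430 mm (y); an aluminium lip 8 mm thick and 8 mm high runs along both x sides and the +y end; the -y end (y = -215 mm) is open. Stoppers start on the +y part (y over -5 mm), chips on the -y part (y under -70 mm).
- pan_floor (a point): Middle of the floor of the orange waste pan that stands against the board's open end: 155 mm (board x) by 100 mm (board y), open on top, fixed, walls 3 mm thick and 18 mm high (2 mm lower than the board's top), floor 3 mm above the bench.
- rest_mat: Green rest mat for the scraper, 130 (x) x 100 (y) x 2 mm, fixed to the bench; origin at the middle of its underside.
- scraper_grip (a point): Scraper: black rubber foot 100 mm (x) by 34 mm (y), 16 mm high, with an upright blue handle block on it 60 mm (x) by 22 mm (y), reaching from 16 to 54 mm above the underside. 180 g. This point is in the middle of the handle, 36 mm above the underside; the handle is gripped across its y from above; the long faces (+y, -y) of the foot are the ones that wipe.
- small1_center (a point): Centre of a small blue ball stopper, smooth plastic, 26 mm in diameter, 12 g. It soon stops rolling on bench and board. May be absent.
- small2_center (a point): Centre of a small blue ball stopper, smooth plastic, 26 mm in diameter, 12 g. It soon stops rolling on bench and board. May be absent.
- medium1_center (a point): Centre of a medium yellow ball stopper, smooth plastic, 36 mm in diameter, 28 g. It soon stops rolling on bench and board. May be absent.
- medium2_center (a point): Centre of a medium yellow ball stopper, smooth plastic, 36 mm in diameter, 28 g. It soon stops rolling on bench and board. May be absent.
- large1_center (a point): Centre of a large red ball stopper, smooth plastic, 46 mm in diameter, 58 g. It soon stops rolling on bench and board. May be absent.
- large2_center (a point): Centre of a large red ball stopper, smooth plastic, 46 mm in diameter, 58 g. It soon stops rolling on bench and board. May be absent.
- chip1_center (a point): Centre of a sharp brown chip of hardened dental stone, 22 x 17 x 9 mm, 10 g. May be absent.
- chip2_center (a point): Centre of a sharp brown chip of hardened dental stone, 22 x 17 x 9 mm, 10 g. May be absent.
- chip3_center (a point): Centre of a sharp brown chip of hardened dental stone, 22 x 17 x 9 mm, 10 g. May be absent.
- chip4_center (a point): Centre of a sharp brown chip of hardened dental stone, 22 x 17 x 9 mm, 10 g. May be absent.
- spray_bottle: Bystander, to be left alone: white spray bottle with a blue cap, 64 mm across, 170 mm high; origin at its underside.
- gallipot: Bystander, to be left alone: small steel gallipot, 60 mm across, 45 mm high; origin at its underside.
- tape_roll: Bystander, to be left alone: roll of paper tape, 84 mm across, 24 mm high; origin at its underside.
- brush: Bystander, to be left alone: white hand brush; origin at its underside.

How it is judged:
By the outcome, as a careful person would: the job done as asked, in the order asked, and still so for the second after the job is handed in, with the robot touching nothing.
Of small1, small2, medium1, medium2, large1, large2 only 4 to 6 are there at a start; the rules pass over those that are not, and their reading is None.
Of chip1, chip2, chip3, chip4 only 2 to 4 are there at a start; the rules pass over those that are not, and their reading is None.
At some moment in a run one of scraper may be knocked a few centimetres aside while the robot is not near it.
Once in a run the grip may slacken for a moment while it holds something.
It also fails if it takes over 210 s, if anything falls off the work surface, if the arm or the gripper's body presses on something with over 40 N, if the wrist force passes 120 N, or if a joint passes its speed limit or range.

## Working session

There is one attempt and no reset: what is moved stays moved. The work goes in short steps, Python scripts to look and compute and a tool call to move; the robot and the scene stay as the last step left them, time stands still between calls to the robot, and variables do not carry over. Pictures are saved under pics/ and viewed, at most 14 in all, crops included, and the job is handed in when it is done.

Besides the shell and the picture viewer there is one more tool, called after "Request:" in YAML: its name, and indented under it one key for each argument. servo_tool: Moves the arm, as the interface text tells. Its arguments: {"type":"object","properties":{"motion":{"type":"array"},"squeeze":{"type":"number"}},"required":["motion"]}

```bash
ls; mkdir -p pics; python3 - <<'E'
from cell import *
import cv2,numpy as np
print(state(),tips_ahead)
for n in("top","scene"):
    p,d=camera(n);cv2.imwrite(f"pics/{n}0.png",p);np.save(f"{n}d.npy",d);c=get_calibration(n);print(n,c)
E
```

```text
pics
{'t': 0.0, 'joints': array([ 1.14038367,  0.43520875,  0.02496329,  1.57410415, -0.011606  ,
        1.134005  , -0.07510798]), 'qd': array([-2.71922744e-04,  6.84948224e-04,  4.34197549e-05, -2.79591638e-04,
       -8.03389879e-04, -1.88777766e-03, -4.25338833e-04]), 'joint_torque': array([-9.85052939e-04, -6.67849874e+01,  9.85081494e-01, -3.14453495e+01,
       -6.04214240e-02,  4.29144851e-02,  1.51508207e-04]), 'ee_pos': array([ 0.20103222, -0.5912746 ,  0.24795095]), 'ee_rot': array([-3.14001807e+00,  1.33598102e-04,  3.27741148e-01]), 'ft_force': array([ 0.17733353, -0.15816507,  0.2525213 ]), 'moment': array([-0.00576782,  0.02425007, -0.00095983]), 'grasp_force': 0.0, 'grip_width': 0.092147694487245} 0.022
top {'K': array([[439.51351334,   0.        , 252.56643397],
       [  0.        , 439.51351334, 192.83362167],
       [  0.        ,   0.        ,   1.        ]]), 'xyz': array([0.38615773, 0.01570907, 1.49943435]), 'rotation': array([ 0.09398883, -0.00230636, -1.54798744])}
scene {'K': array([[477.27090217,   0.        , 254.18536808],
       [  0.        , 477.27090217, 188.72065039],
       [  0.        ,   0.        ,   1.        ]]), 'xyz': array([ 1.18946708, -0.22624099,  1.23809685]), 'rotation': array([ 0.5792905 , -0.01452367,  1.27685124])}
```

View pics/top0.png

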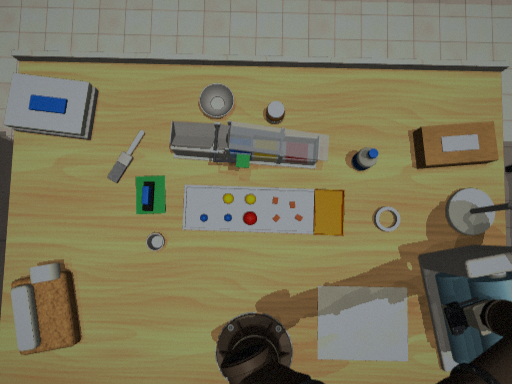

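View pics/scene0.png

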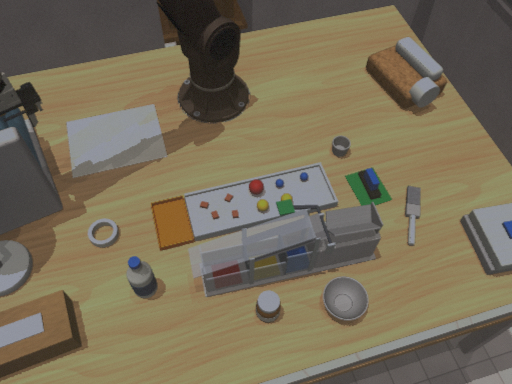

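Top picture: 5 stoppers: yellow (228,199), (250,199); blue (204,217), (228,217); red (250,218). Chips are at x 275–298 and the pan at (329,212). Tray (195,137), paddle (243,160), mat with scraper (150,195). The world's +y is to the left.

```bash
cat > h.py <<'E'
from cell import *
import cv2,numpy as np
from scipy.spatial.transform import Rotation as R
def rot(c): return R.from_euler('xyz',c['rotation']).as_matrix()
def rays(c,uv,fish=False):
    uv=np.atleast_2d(uv).astype(float);K=c['K'];x=(uv[:,0]-K[0,2])/K[0,0];y=(uv[:,1]-K[1,2])/K[1,1]
    if fish:
        r=np.hypot(x,y)+1e-9;s=np.sin(r)/r;v=np.c_[x*s,-y*s,-np.cos(r)]
    else: v=np.c_[x,-y,-np.ones(len(x))]
    return v@rot(c).T
def plane(c,uv,z,fish=False):
    v=rays(c,uv,fish);o=np.array(c['xyz']);return o+v*((z-o[2])/v[:,2])[:,None]
def cloud(c,d):
    h,w=d.shape;uv=np.stack(np.meshgrid(np.arange(w),np.arange(h)),-1).reshape(-1,2)
    return (np.array(c['xyz'])+rays(c,uv)*d.reshape(-1,1)).reshape(h,w,3)
E
python3 - <<'E'
from h import *
p=cv2.imread('pics/top0.png');d=np.load('topd.npy');c=get_calibration('top');P=cloud(c,d)
hsv=cv2.cvtColor(p,cv2.COLOR_BGR2HSV)
rng=dict(yel=((22,150,100),(35,255,255)),blue=((100,150,60),(125,255,255)),red=((0,200,100),(4,255,255)),red2=((176,180,100),(180,255,255)),chip=((3,100,80),(14,255,255)),green=((55,150,60),(85,255,255)),orange=((15,200,120),(22,255,255)))
for n,(a,b) in rng.items():
    m=cv2.inRange(hsv,a,b);k,l,s,ce=cv2.connectedComponentsWithStats(m)
    for i in range(1,k):
        x,y,w,h,A=s[i]
        if A>12 and 90<x<360 and 110<y<260:
            z=np.median(P[l==i][:,2]);print(n,ce[i].round(1),A,(w,h),'z%.3f'%z,plane(c,ce[i],z)[0].round(4))
# white board: height ~0.02..0.028
Z=P[...,2]
for nm,lo,hi,reg in(('board',.014,.034,(170,180,350,240)),('grader',.1,.26,(160,110,340,175)),('lip',.025,.034,(170,180,330,240))):
    m=np.zeros(Z.shape,np.uint8);x0,y0,x1,y1=reg;m[y0:y1,x0:x1]=((Z>lo)&(Z<hi))[y0:y1,x0:x1]
    k,l,s,ce=cv2.connectedComponentsWithStats(m);i=1+np.argmax(s[1:,4]);q=P[l==i][:,:2].astype(np.float32);r=cv2.minAreaRect(q);print(nm,r,s[i])
big=cv2.resize(p[110:245,100:360],None,fx=3,fy=3,interpolation=cv2.INTER_CUBIC);cv2.imwrite('pics/topcrop.png',big)
E
```

```text
yel [227.6 198.1] 77 (np.int32(10), np.int32(10)) z0.052 [0.5034 0.0975 0.0521]
yel [250.1 198.7] 79 (np.int32(11), np.int32(10)) z0.051 [0.5029 0.0233 0.0514]
yel [317.7 215.6] 19 (np.int32(5), np.int32(11)) z0.003 [ 0.4544 -0.2079  0.0033]
yel [328.3 226.5] 160 (np.int32(27), np.int32(21)) z0.004 [ 0.4184 -0.2443  0.0039]
blue [238.3 151.2] 28 (np.int32(20), np.int32(3)) z0.008 [0.6696 0.0677 0.0075]
blue [145.1 195. ] 125 (np.int32(8), np.int32(19)) z0.056 [0.5071 0.3695 0.0556]
blue [203.4 217.5] 33 (np.int32(7), np.int32(6)) z0.043 [0.4377 0.1763 0.0434]
blue [227.6 217.4] 33 (np.int32(6), np.int32(6)) z0.043 [0.4398 0.0963 0.0429]
red [249.9 217.8] 104 (np.int32(12), np.int32(12)) z0.061 [0.4396 0.0223 0.0612]
chip [274.9 199.9] 30 (np.int32(5), np.int32(7)) z0.029 [ 0.5027 -0.0601  0.0293]
chip [292.  204.5] 30 (np.int32(5), np.int32(6)) z0.028 [ 0.4886 -0.1177  0.0283]
chip [341.6 214.4] 30 (np.int32(3), np.int32(24)) z0.005 [ 0.4604 -0.2889  0.0048]
chip [275.9 218. ] 30 (np.int32(7), np.int32(7)) z0.030 [ 0.4421 -0.0644  0.03  ]
chip [298.3 217.3] 31 (np.int32(8), np.int32(6)) z0.029 [ 0.4461 -0.1393  0.0291]
green [242.3 160.7] 153 (np.int32(14), np.int32(13)) z0.184 [0.6073 0.0488 0.1839]
green [151.6 193.8] 699 (np.int32(29), np.int32(38)) z0.002 [0.5161 0.3604 0.0023]
orange [328.  211.2] 1087 (np.int32(28), np.int32(45)) z0.004 [ 0.4704 -0.2427  0.0038]
board ((0.4723149538040161, 0.025823071599006653), (0.4445266127586365, 0.15150414407253265), 89.34193420410156) [ 182  184  134   50 5338]
grader ((0.6571998000144958, 0.03174734115600586), (0.5021286606788635, 0.13863052427768707), 85.91107940673828) [ 169  120  160   48 4778]
lip ((0.47286972403526306, 0.09404811263084412), (0.3075866401195526, 0.1509753167629242), 89.3382797241211) [182 184  93  48 381]
```

View pics/topcrop.png

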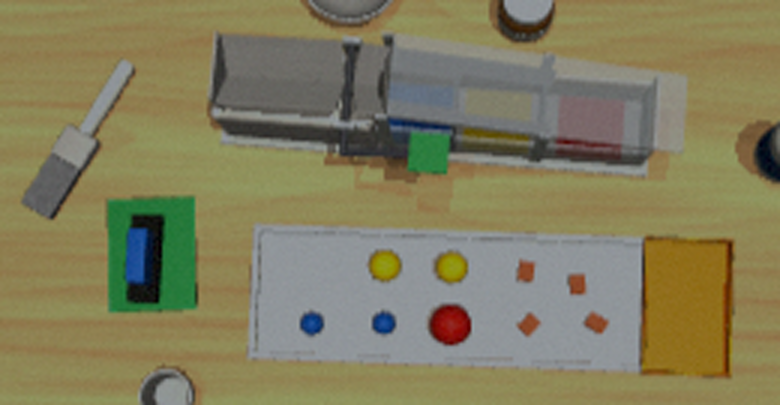

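Crop: the tray's open V spans crop (215–350, 35–125), the paddle is at (430,152). Now I'll fit the grader and board frames.

```bash
python3 - <<'E'
from h import *
p=cv2.imread('pics/top0.png');d=np.load('topd.npy');c=get_calibration('top');P=cloud(c,d)
# tray V: points in region, per world-y slice print x of min z & wall lines
Q=P[112:172,165:235].reshape(-1,3)
for y in np.arange(.31,.10,-.02):
    s=Q[abs(Q[:,1]-y)<.006];s=s[(s[:,2]>.1)];s=s[np.argsort(s[:,0])]
    if len(s)<4: continue
    # V model z=z0+|x-x0| robust grid
    t=s[(s[:,2]<.185)];b=min(((np.median(abs(t[:,2]-z0-abs(t[:,0]-x0))),x0,z0) for x0 in np.arange(.63,.70,.001) for z0 in np.arange(.12,.17,.002)))
    print(round(y,3),np.round(b,4),s[:,0].min().round(3),s[:,0].max().round(3))
# base-block near edge & pan/mat rects from crop pixel corners (plane z)
f=lambda uv,z:plane(c,np.array(uv)/3+[100,110],z)[:,:2].round(4).tolist()
print('mat',f([(108,198),(195,197),(196,311),(109,312)],.002))
print('grader base edge',f([(222,143),(648,174)],.0))
print('board',f([(253,226),(250,357),(640,371),(643,241)],.025))
print('balls',plane(c,[227.6,198.1],.038)[0],plane(c,[250.1,198.7],.038)[0],plane(c,[203.4,217.5],.033)[0],plane(c,[227.6,217.4],.033)[0],plane(c,[249.9,217.8],.043)[0])
print('paddle',f([(411,133),(450,133),(447,173),(408,172)],.184))
E
```

```text
0.27 [0.0106 0.692  0.15  ] 0.651 0.728
0.25 [0.0029 0.693  0.14  ] 0.65 0.728
0.23 [0.0024 0.691  0.142 ] 0.649 0.725
0.21 [0.0025 0.69   0.144 ] 0.647 0.726
0.19 [0.0026 0.688  0.146 ] 0.647 0.726
0.17 [0.0025 0.688  0.148 ] 0.645 0.723
0.15 [0.0028 0.686  0.15  ] 0.638 0.723
0.13 [0.0145 0.659  0.12  ] 0.609 0.734
0.11 [0.003 0.684 0.144] 0.608 0.721
mat [[0.5762, 0.4168], [0.5796, 0.3174], [0.4493, 0.3108], [0.4459, 0.4094]]
grader base edge [[0.6432, 0.2893], [0.6185, -0.2011]]
board [[0.5453, 0.2462], [0.3985, 0.2441], [0.3929, -0.1906], [0.5385, -0.1926]]
balls [0.50440594 0.09833662 0.038     ] [0.50412442 0.02325801 0.038     ] [0.43811115 0.17741618 0.033     ] [0.44029035 0.09680329 0.033     ] [0.44028861 0.022414   0.043     ]
paddle [[0.6263, 0.0653], [0.6272, 0.026], [0.5863, 0.028], [0.5864, 0.0673]]
```

Request:
servo_tool:
  motion:
    - [[0,0,0,0.109,0.06],[0,0,0,0.109,0.06],[0,0,0,0.11,0.06],[0,0,0,0,0.06]]
  squeeze: 8

```text
t: 0.43
ee_pos: [0.2012, -0.5915, 0.2483]
ee_rot: [-3.141, 0.0, -0.005]
ft_force: [-0.4, 0.5, -0.7]
grip_width: 0.0694
grasp_force: 0.0
```

Request:
servo_tool:
  motion:
    - [[0.012,-0.031,0,0,0.06],[0.012,-0.031,0,0,0.06],[0.012,-0.031,0,0,0.06],[0.012,-0.031,0,0,0.06],[0.012,-0.031,0,0,0.06]]

```text
t: 0.85
ee_pos: [0.2569, -0.4373, 0.2483]
ee_rot: [3.14, 0.004, -0.004]
ft_force: [0.3, 0.1, -0.6]
grip_width: 0.0599
grasp_force: 0.0
```

Request:
servo_tool:
  motion:
    - [[0.012,-0.031,0,0,0.06],[0.012,-0.031,0,0,0.06],[0.012,-0.031,0,0,0.06],[0.012,-0.031,0,0,0.06],[0.012,-0.031,0,0,0.06]]

```text
t: 1.27
ee_pos: [0.3214, -0.2802, 0.2487]
ee_rot: [3.141, 0.0, 0.004]
ft_force: [-0.2, 0.5, -0.3]
grip_width: 0.0599
grasp_force: 0.0
```

Request:
servo_tool:
  motion:
    - [[0.012,-0.031,0,0,0.06],[0.012,-0.031,0,0,0.06],[0.012,-0.031,0,0,0.06],[0.012,-0.031,0,0,0.06],[0.012,-0.031,0,0,0.06]]

```text
t: 1.68
ee_pos: [0.3814, -0.1252, 0.2488]
ee_rot: [3.141, -0.0, 0.004]
ft_force: [0.6, -0.7, 1.6]
grip_width: 0.0601
grasp_force: 0.0
```

Request:
servo_tool:
  motion:
    - [[0.012,-0.031,0,0,0.06],[0.012,-0.031,0,0,0.06],[0.012,-0.031,0,0,0.06],[0.012,-0.031,0,0,0.06],[0,0,0,0,0.06]]

```text
t: 2.1
ee_pos: [0.4311, 0.0034, 0.2491]
ee_rot: [-3.139, -0.002, 0.011]
ft_force: [0.2, 0.8, -0.1]
grip_width: 0.0599
grasp_force: 0.0
```

```bash
cat >> h.py <<'E'
RNG=dict(yel=((22,150,100),(35,255,255)),blue=((100,140,50),(125,255,255)),red=((0,190,80),(5,255,255)),green=((55,130,50),(85,255,255)))
def blobs(p,c,fish,zs,amin=30,box=(0.3,0.8,-.35,.45)):
    hsv=cv2.cvtColor(p,cv2.COLOR_BGR2HSV);out=[]
    for n,(a,b) in RNG.items():
        k,l,s,ce=cv2.connectedComponentsWithStats(cv2.inRange(hsv,a,b))
        for i in range(1,k):
            if s[i][4]>amin:
                w=plane(c,ce[i],zs[n],fish)[0]
                if box[0]<w[0]<box[1] and box[2]<w[1]<box[3]: print(n,ce[i].round(0),s[i][4],s[i][2:4],w[:2].round(4))
ZB=dict(yel=.038,blue=.033,red=.043,green=.184)
def wrist(name):
    c=get_calibration('wrist');p,d=camera('wrist');cv2.imwrite(f'pics/{name}.png',p);return p,d,c
E
python3 - <<'E'
from h import *
p,d,c=wrist('w1');print(c,state()['ee_pos']);blobs(p,c,True,ZB)
E
```

```text
{'K': array([[297.31863964,   0.        , 255.83539039],
       [  0.        , 297.31863964, 192.60727627],
       [  0.        ,   0.        ,   1.        ]]), 'xyz': array([0.49599553, 0.00377624, 0.38529615]), 'rotation': array([-0.24965476,  0.00294937, -1.55904183])} [4.30124162e-01 3.78116024e-04 2.48776738e-01]
yel [240. 113.] 654 [29 29] [0.5025 0.0234]
yel [177. 114.] 616 [28 29] [0.5025 0.0983]
blue [ 13. 126.] 936 [25 41] [0.5063 0.3749]
blue [121. 168.] 273 [18 20] [0.4362 0.1774]
blue [178. 166.] 203 [16 18] [0.4387 0.1   ]
red [235. 165.] 54 [10 12] [0.4417 0.0284]
green [ 37. 118.] 1947 [47 88] [0.5059 0.1835]
```

View pics/w1.png

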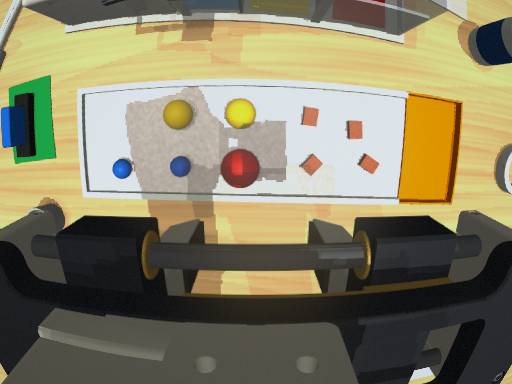

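Request:
servo_tool:
  motion:
    - [[0.009,-0.022,0.03,0,0.062],[0,0,0.04,0,0.062],[0,0,0.04,0,0.062],[0,0,0.04,0,0.062],[0,0,0.04,0,0.062]]
  squeeze: 15

```text
t: 2.57
ee_pos: [0.438, 0.0181, 0.0573]
ee_rot: [3.141, -0.001, 0.002]
ft_force: [0.7, -1.4, 0.1]
grip_width: 0.0618
grasp_force: 0.0
```

Request:
servo_tool:
  motion:
    - [[0,0,0.013,0,0.062],[0,0,0,0,0.062],[0,0,0,0,0.03],[0,0,0,0,0.03],[0,0,0,0,0.03]]

```text
t: 2.98
ee_pos: [0.4385, 0.0185, 0.0459]
ee_rot: [3.141, -0.0, 0.0]
ft_force: [-0.8, 0.7, 0.3]
grip_width: 0.0461
grasp_force: 0.0
```

Request:
servo_tool:
  motion:
    - [[0,0,0,0,0.03],[0,0,-0.02,0,0.03],[0,0,-0.04,0,0.03],[0,0,-0.04,0,0.03],[0,0,0,0,0.03]]

```text
t: 3.4
ee_pos: [0.4418, 0.0198, 0.1519]
ee_rot: [-3.141, -0.01, 0.0]
ft_force: [1.5, 0.9, -1.5]
grip_width: 0.045
grasp_force: 15.0
```

Request:
servo_tool:
  motion:
    - [[0,0,-0.04,0,0.03],[0,0,-0.04,0,0.03],[0,0,-0.04,0,0.03],[0.031,-0.0245,0,0,0.03],[0.031,-0.0245,0,0,0.03]]

```text
t: 3.82
ee_pos: [0.5021, 0.0671, 0.2698]
ee_rot: [3.14, -0.008, -0.004]
ft_force: [1.5, -1.2, -0.7]
grip_width: 0.045
grasp_force: 15.0
```

Request:
servo_tool:
  motion:
    - [[0.031,-0.0245,0,0,0.03],[0.031,-0.0245,0,0,0.03],[0.031,-0.0245,0,0,0.03],[0.031,-0.0245,0,0,0.03],[0.031,-0.0245,0,0,0.03]]

```text
t: 4.23
ee_pos: [0.6567, 0.1913, 0.2656]
ee_rot: [3.141, -0.0, -0.0]
ft_force: [1.1, -0.2, -0.0]
grip_width: 0.0449
grasp_force: 15.0
```

Request:
servo_tool:
  motion:
    - [[0.031,-0.0245,0,0,0.03],[0,0,0,0,0.03]]

```text
t: 4.4
ee_pos: [0.6893, 0.2202, 0.263]
ee_rot: [-3.139, 0.001, 0.003]
ft_force: [-2.6, -0.6, -2.5]
grip_width: 0.045
grasp_force: 15.0
```

```bash
python3 - <<'E'
from h import *
p,d,c=wrist('w2');print(c['xyz'],c['rotation'],state()['ee_pos'])
p,d=camera('top');cv2.imwrite('pics/top2.png',cv2.resize(p[100:200,150:350],None,fx=3,fy=3))
E
```

```text
[0.75457352 0.22000014 0.39893697] [-0.25288744  0.00319761 -1.56661931] [0.68749969 0.21800528 0.26343031]
```

View pics/w2.png

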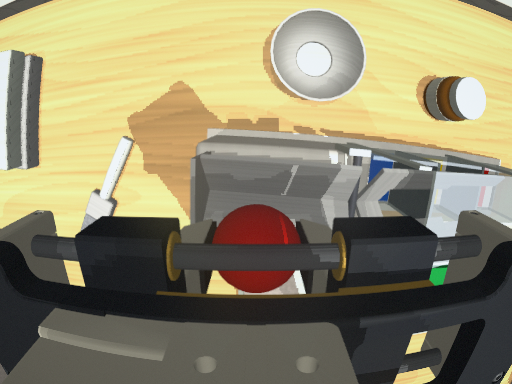

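```bash
python3 - <<'E'
from h import *
c=dict(K=get_calibration('wrist')['K'],xyz=[0.75457,0.22,0.39894],rotation=[-0.25289,0.0032,-1.56662])
for uv,z in(((205,157),.180),((193,215),.190),((352,167),.183),((208,140),.185),((360,200),.16)): print(uv,plane(c,[uv],z,True)[0].round(4))
E
```

```text
(205, 157) [0.7253 0.2586 0.18  ]
(193, 215) [0.6829 0.2677 0.19  ]
(352, 167) [0.7193 0.1474 0.183 ]
(208, 140) [0.7385 0.2553 0.185 ]
(360, 200) [0.6866 0.1298 0.16  ]
```

Request:
servo_tool:
  motion:
    - [[0.001,0.023,0,0,0.03],[0,0,0.04,0,0.03],[0,0,0.038,0,0.03],[0,0,0,0,0.03],[0,0,0,0,0.056]]

```text
t: 4.92
ee_pos: [0.6861, 0.1904, 0.1873]
ee_rot: [3.14, 0.003, -0.001]
ft_force: [0.7, 0.8, 0.8]
grip_width: 0.0487
grasp_force: 0.0
```

Request:
servo_tool:
  motion:
    - [[0,0,0,0,0.058],[0,0,0,0,0.058],[0,0,0,0,0.058],[0,0,-0.04,0,0.058],[0,0,-0.04,0,0.058]]

```text
t: 5.33
ee_pos: [0.6862, 0.1917, 0.2677]
ee_rot: [3.14, 0.004, 0.0]
ft_force: [1.1, 0.5, 0.6]
grip_width: 0.0578
grasp_force: 0.0
```

```bash
python3 - <<'E'
from h import *
p,d,c=wrist('w3');print(state()['ee_pos'],state()['ft_force']);blobs(p,c,True,dict(ZB,red=.175,yel=.038),box=(.4,.8,-.3,.35))
p,d=camera('top');blobs(p,get_calibration('top'),False,dict(ZB,red=.175),10)
E
```

```text
[0.6896168  0.19365459 0.27921382] [1.66541275 0.87377587 7.44596009]
yel [420. 162.] 42 [8 6] [ 0.7005 -0.0362]
yel [314. 289.] 87 [12 11] [0.5098 0.1065]
blue [355. 159.] 175 [31 13] [0.7009 0.0615]
blue [361. 190.] 182 [21 13] [0.6582 0.0505]
red [247. 201.] 1476 [48 50] [0.6851 0.1983]
yel [264. 154.] 42 [21  4] [ 0.6545 -0.0217]
yel [254. 198.] 11 [3 6] [0.5077 0.0103]
yel [337. 219.] 14 [6 7] [ 0.4417 -0.2682]
yel [324. 228.] 124 [27 16] [ 0.4108 -0.2254]
blue [239. 151.] 26 [19  3] [0.6646 0.0647]
blue [146. 195.] 152 [ 9 19] [0.5094 0.3726]
blue [204. 218.] 32 [6 6] [0.4381 0.1771]
green [243. 160.] 132 [14 13] [0.6102 0.0463]
green [151. 194.] 738 [29 38] [0.5  0.32]
```

Request:
servo_tool:
  motion:
    - [[-0.0265,0.0243,0,0,0.052],[-0.0265,0.0243,0,0,0.052],[-0.0265,0.0243,0,0,0.052],[-0.0265,0.0243,0,0,0.052],[-0.0265,0.0243,0,0,0.052]]

```text
t: 5.85
ee_pos: [0.5538, 0.07, 0.2689]
ee_rot: [3.142, -0.002, 0.0]
ft_force: [0.5, -0.4, 0.5]
grip_width: 0.0521
grasp_force: 0.0
```

Request:
servo_tool:
  motion:
    - [[-0.0265,0.0243,0,0,0.052],[-0.0265,0.0243,0,0,0.052],[0,0,0.04,0,0.052],[0,0,0.04,0,0.052],[0,0,0,0,0.052]]

```text
t: 6.27
ee_pos: [0.4985, 0.0208, 0.1837]
ee_rot: [3.14, 0.007, -0.001]
ft_force: [-1.2, -0.0, -0.3]
grip_width: 0.0521
grasp_force: 0.0
```

```bash
python3 - <<'E'
from h import *
print(state()['ee_pos'])
p,d,c=wrist('w4');blobs(p,c,True,dict(ZB,red=.175,yel=.038),box=(.4,.8,-.3,.35))
E
```

```text
[0.49845681 0.02079321 0.18368156]
yel [299.  12.] 1601 [70 28] [ 0.6676 -0.0204]
yel [178. 181.] 958 [35 35] [0.5021 0.0975]
yel [253. 180.] 899 [35 33] [0.503  0.0236]
blue [244.   4.] 32 [4 8] [0.6781 0.0315]
red [391.  11.] 45 [22 11] [ 0.6247 -0.0502]
red [378.  24.] 60 [11 10] [ 0.6157 -0.0416]
red [409.  35.] 366 [31 24] [ 0.6126 -0.0602]
green [197.  36.] 6080 [90 73] [0.6028 0.0475]
green [ 23. 167.] 2002 [43 95] [0.5441 0.1564]
```

Request:
servo_tool:
  motion:
    - [[0.0045,-0.003,0.03,0,0.052],[0,0,0.04,0,0.052],[0,0,0.04,0,0.052],[0,0,0.028,0,0.052],[0,0,0,0,0.052]]

```text
t: 6.73
ee_pos: [0.5055, 0.0254, 0.0474]
ee_rot: [3.141, 0.005, 0.001]
ft_force: [0.4, -0.1, 0.2]
grip_width: 0.0517
grasp_force: 0.0
```

Request:
servo_tool:
  motion:
    - [[0,0,0,0,0.02],[0,0,0,0,0.02],[0,0,0,0,0.02],[0,0,0,0,0.02],[0,0,-0.03,0,0.02]]

```text
t: 7.15
ee_pos: [0.5047, 0.0246, 0.0781]
ee_rot: [3.141, 0.004, -0.0]
ft_force: [-0.7, -0.7, -0.7]
grip_width: 0.0351
grasp_force: 15.0
```

Request:
servo_tool:
  motion:
    - [[0,0,-0.04,0,0.02],[0,0,-0.04,0,0.02],[0,0,-0.04,0,0.02],[0,0,-0.04,0,0.02],[0,0,-0.035,0,0.02]]

```text
t: 7.57
ee_pos: [0.5063, 0.0253, 0.2791]
ee_rot: [-3.141, -0.003, 0.0]
ft_force: [1.2, -0.3, -0.9]
grip_width: 0.0349
grasp_force: 15.0
```

Request:
servo_tool:
  motion:
    - [[0.0264,-0.0209,0,0,0.02],[0.0264,-0.0209,0,0,0.02],[0.0264,-0.0209,0,0,0.02],[0.0264,-0.0209,0,0,0.02],[0.0264,-0.0209,0,0,0.02]]

```text
t: 7.98
ee_pos: [0.6395, 0.1303, 0.2766]
ee_rot: [-3.141, -0.002, -0.001]
ft_force: [0.4, -0.1, 0.3]
grip_width: 0.0348
grasp_force: 15.0
```

Request:
servo_tool:
  motion:
    - [[0.0264,-0.0209,0,0,0.02],[0.0264,-0.0209,0,0,0.02],[0,0,0,0,0.02]]

```text
t: 8.23
ee_pos: [0.6934, 0.1762, 0.2745]
ee_rot: [-3.138, -0.001, 0.003]
ft_force: [-3.2, -0.5, -0.8]
grip_width: 0.035
grasp_force: 15.0
```

```bash
python3 - <<'E'
from h import *
s=state();print(s['ee_pos'],s['grip_width'],s['grasp_force'])
p,d,c=wrist('w5');blobs(p,c,True,dict(ZB,red=.175,yel=.26),box=(.4,.8,-.3,.35))
E
```

```text
[0.69343903 0.17621387 0.27451423] 0.035025823888329685 15.00049352645874
yel [408. 169.] 85 [13  8] [0.7342 0.0909]
yel [256. 233.] 1159 [61 25] [0.6971 0.1762]
yel [256. 275.] 366 [47 11] [0.6706 0.1763]
blue [339. 166.] 165 [31  8] [0.6987 0.0674]
blue [347. 196.] 209 [25 10] [0.6578 0.0532]
red [175. 200.] 1454 [49 43] [0.691  0.2452]
```

View pics/w5.png

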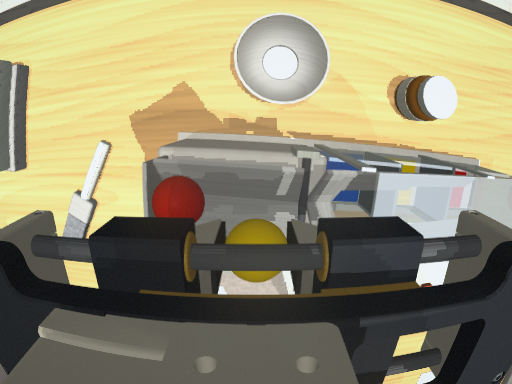

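Request:
servo_tool:
  motion:
    - [[-0.006,0.006,0.02,0,0.02],[0,0,0.035,0,0.02],[0,0,0.033,0,0.02],[0,0,0,0,0.02],[0,0,0,0,0.046]]

```text
t: 8.7
ee_pos: [0.6844, 0.1641, 0.1867]
ee_rot: [3.141, 0.002, -0.001]
ft_force: [0.1, 0.1, 1.1]
grip_width: 0.0383
grasp_force: 0.0
```

Request:
servo_tool:
  motion:
    - [[0,0,0,0,0.046],[0,0,0,0,0.046],[0,0,0,0,0.046],[0,0,-0.04,0,0.046],[0,0,-0.04,0,0.046]]

```text
t: 9.12
ee_pos: [0.6838, 0.1646, 0.2662]
ee_rot: [3.14, 0.005, -0.0]
ft_force: [2.0, 0.3, 0.3]
grip_width: 0.046
grasp_force: 0.0
```

Request:
servo_tool:
  motion:
    - [[-0.024,0.031,0,0,0.0],[-0.024,0.031,0,0,0.0],[-0.024,0.031,0,0,0.0],[-0.022,0.03,0,0,0.0],[0,0,0,0,0.0]]

```text
t: 9.53
ee_pos: [0.5881, 0.0348, 0.2677]
ee_rot: [3.136, 0.001, -0.008]
ft_force: [0.2, -0.9, 0.3]
grip_width: 0.0172
grasp_force: 0.0
```

```bash
python3 - <<'E'
from h import *
s=state();print(s['ee_pos'],s['grip_width'],s['grasp_force'])
p,d,c=wrist('w6');blobs(p,c,True,dict(ZB,red=.175,yel=.172),box=(.4,.8,-.3,.35))
E
```

```text
[0.58808926 0.03476958 0.26772146] 0.01724779183920384 0.0
yel [67. 93.] 1118 [37 39] [0.6861 0.2007]
red [31. 97.] 1488 [41 48] [0.6885 0.2433]
green [224. 168.] 226 [27 13] [0.6157 0.0579]
green [ 64. 203.] 1557 [55 63] [0.5887 0.2068]
```

View pics/w6.png

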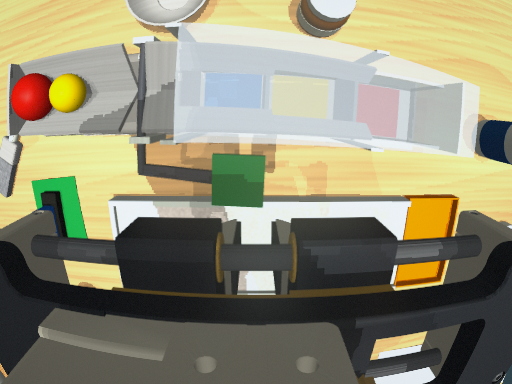

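Request:
servo_tool:
  motion:
    - [[0.004,-0.012,0.02,0,0.0],[0,0,0.03,0,0.0],[0,0,0.015,0,0.0],[0,0,0.01,0,0.0],[0,0,0.01,0,0.0]]

```text
t: 10.0
ee_pos: [0.596, 0.0543, 0.1822]
ee_rot: [3.141, -0.001, -0.0]
ft_force: [-1.7, -3.8, 5.7]
grip_width: 0.0007
grasp_force: 3.6
```

Request:
servo_tool:
  motion:
    - [[0,0,0.01,0,0.0],[0,0,0.008,0,0.0],[0,0,0,0,0.0],[0,0,0,0,0.0],[0,0,0,0,0.0]]

```text
t: 10.42
ee_pos: [0.5971, 0.0534, 0.1673]
ee_rot: [3.14, -0.004, -0.001]
ft_force: [-5.9, -7.0, 24.1]
grip_width: 0.0006
grasp_force: 12.2
```

Request:
servo_tool:
  motion:
    - [[0,0,0,0,0.0],[0,0,0,0,0.0],[0,0,0,0,0.0],[0,0,0,0,0.0],[0,0,0,0,0.0]]

```text
t: 10.83
ee_pos: [0.5971, 0.0534, 0.1673]
ee_rot: [3.14, -0.005, -0.001]
ft_force: [-5.6, -6.9, 23.6]
grip_width: 0.0004
grasp_force: 12.1
```

```bash
python3 - <<'E'
from h import *
s=state();print(s['ee_pos'],s['grip_width'],s['ft_force'])
p,d,c=wrist('w7');blobs(p,c,True,dict(ZB,red=.175,yel=.172),box=(.4,.8,-.3,.35))
E
```

```text
[0.59711463 0.05342148 0.16729739] 0.0004382138829475981 [-5.56022435 -6.9339206  23.58296818]
green [279. 207.] 894 [61 31] [0.625  0.0436]
green [ 22. 207.] 695 [48 28] [0.6236 0.1787]
```

View pics/w7.png

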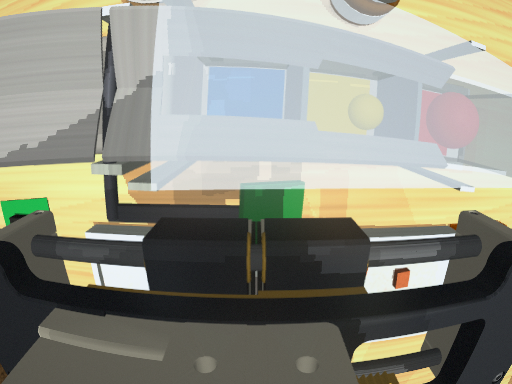

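Request:
servo_tool:
  motion:
    - [[0,0,-0.04,0,0.0],[0,0,-0.04,0,0.052],[-0.03,-0.015,0,0,0.052],[-0.032,-0.015,0,0,0.052],[-0.032,-0.015,0,0,0.052]]

```text
t: 11.3
ee_pos: [0.5011, 0.1009, 0.2451]
ee_rot: [-3.14, -0.003, -0.0]
ft_force: [-0.3, 0.9, -0.8]
grip_width: 0.0227
grasp_force: 0.0
```

Request:
servo_tool:
  motion:
    - [[0,0,0.04,0,0.052],[0,0,0.04,0,0.052],[0,0,0.02,0,0.052],[0,0,0,0,0.052],[0,0,0,0,0.052]]

```text
t: 11.72
ee_pos: [0.5013, 0.1002, 0.144]
ee_rot: [-3.141, 0.001, 0.001]
ft_force: [-0.6, -0.4, 0.4]
grip_width: 0.0514
grasp_force: 0.0
```

```bash
python3 - <<'E'
from h import *
s=state();print(s['ee_pos'],s['grip_width'],s['ft_force'])
p,d,c=wrist('w8');blobs(p,c,True,ZB,box=(.4,.8,-.3,.35))
E
```

```text
[0.50130393 0.10015324 0.14398674] 0.05138597732596095 [-0.58321364 -0.42142425  0.44694427]
yel [259. 195.] 1322 [41 41] [0.502  0.0973]
red [490.  34.] 287 [29 27] [ 0.6704 -0.136 ]
red [507.  56.] 54 [12  8] [ 0.6533 -0.1616]
green [400.  36.] 7210 [102  81] [0.5982 0.0503]
green [ 47. 168.] 1930 [ 73 112] [0.5516 0.1822]
green [ 21. 211.] 168 [17 17] [0.5331 0.2027]
```

Request:
servo_tool:
  motion:
    - [[0.001,0.002,0.04,0,0.052],[0,0,0.04,0,0.052],[0,0,0.018,0,0.052],[0,0,0,0,0.052],[0,0,0,0,0.02]]

```text
t: 12.18
ee_pos: [0.5034, 0.098, 0.047]
ee_rot: [-3.141, -0.001, -0.0]
ft_force: [-0.1, -0.2, -0.2]
grip_width: 0.0487
grasp_force: 0.0
```

Request:
servo_tool:
  motion:
    - [[0,0,0,0,0.02],[0,0,0,0,0.02],[0,0,0,0,0.02],[0,0,-0.03,0,0.02],[0,0,-0.04,0,0.02]]

```text
t: 12.6
ee_pos: [0.5004, 0.0968, 0.1151]
ee_rot: [3.141, 0.005, -0.0]
ft_force: [1.5, 0.2, -0.2]
grip_width: 0.0354
grasp_force: 15.0
```

Request:
servo_tool:
  motion:
    - [[0,0,-0.04,0,0.02],[0,0,-0.04,0,0.02],[0,0,-0.04,0,0.02],[0,0,-0.034,0,0.02],[0.0305,-0.016,0,0,0.02]]

```text
t: 13.02
ee_pos: [0.5324, 0.1122, 0.279]
ee_rot: [3.141, -0.011, -0.002]
ft_force: [0.0, 0.3, 0.3]
grip_width: 0.0347
grasp_force: 15.0
```

Request:
servo_tool:
  motion:
    - [[0.0305,-0.016,0,0,0.02],[0.0305,-0.016,0,0,0.02],[0.0305,-0.016,0,0,0.02],[0.0305,-0.016,0,0,0.02],[0.0305,-0.016,0,0,0.02]]

```text
t: 13.43
ee_pos: [0.6864, 0.1938, 0.2709]
ee_rot: [-3.141, -0.001, -0.001]
ft_force: [0.7, 0.4, -0.5]
grip_width: 0.0348
grasp_force: 15.0
```

Request:
servo_tool:
  motion:
    - [[0,0,0,0,0.02],[0,0,0,0,0.02]]

```text
t: 13.6
ee_pos: [0.6857, 0.1944, 0.2692]
ee_rot: [-3.141, 0.001, 0.001]
ft_force: [-1.0, -0.2, -0.0]
grip_width: 0.035
grasp_force: 15.0
```

Request:
servo_tool:
  motion:
    - [[0.002,0,0.03,0,0.02],[0,0,0.035,0,0.02],[0,0,0.021,0,0.02],[0,0,0,0,0.02],[0,0,0,0,0.046]]

```text
t: 14.02
ee_pos: [0.6865, 0.1925, 0.1845]
ee_rot: [3.141, 0.001, -0.001]
ft_force: [-0.1, 0.4, 1.1]
grip_width: 0.0379
grasp_force: 0.0
```

Request:
servo_tool:
  motion:
    - [[0,0,0,0,0.046],[0,0,0,0,0.046],[0,0,0,0,0.046],[0,0,-0.04,0,0.046],[0,0,-0.04,0,0.046]]

```text
t: 14.43
ee_pos: [0.6859, 0.1926, 0.2631]
ee_rot: [3.14, 0.004, -0.0]
ft_force: [1.2, 0.1, 0.9]
grip_width: 0.046
grasp_force: 0.0
```

Request:
servo_tool:
  motion:
    - [[-0.0354,0.0137,0,0,0.044],[-0.0354,0.0137,0,0,0.044],[-0.0354,0.0137,0,0,0.044],[-0.0354,0.0137,0,0,0.044],[-0.0354,0.0137,0,0,0.044]]

```text
t: 14.85
ee_pos: [0.5085, 0.1244, 0.2645]
ee_rot: [3.141, -0.001, -0.0]
ft_force: [-0.4, -0.1, 0.7]
grip_width: 0.0441
grasp_force: 0.0
```

Request:
servo_tool:
  motion:
    - [[-0.0354,0.0137,0,0,0.044],[-0.0354,0.0137,0,0,0.044],[0,0,0.04,0,0.044],[0,0,0.04,0,0.044],[0,0,0.04,0,0.044]]

```text
t: 15.27
ee_pos: [0.4403, 0.0973, 0.1449]
ee_rot: [-3.141, -0.006, -0.001]
ft_force: [0.7, -0.5, -0.7]
grip_width: 0.0444
grasp_force: 0.0
```

Request:
servo_tool:
  motion:
    - [[0,0,0,0,0.044],[0,0,0,0,0.044]]

```text
t: 15.43
ee_pos: [0.4385, 0.0975, 0.1437]
ee_rot: [3.141, 0.003, 0.001]
ft_force: [-0.1, 0.3, 0.4]
grip_width: 0.0441
grasp_force: 0.0
```

```bash
python3 - <<'E'
from h import *
s=state();print(s['ee_pos'],s['grip_width'],s['ft_force'])
p,d,c=wrist('w9');blobs(p,c,True,ZB,box=(.4,.8,-.3,.35))
p,d=camera('top');blobs(p,get_calibration('top'),False,dict(ZB,yel=.17),10)
E
```

```text
[0.43851427 0.09746088 0.14371185] 0.04411704194538954 [-0.12062546  0.2938306   0.41528599]
blue [165. 197.] 517 [25 27] [0.4355 0.1782]
blue [251. 195.] 96 [19 15] [0.4374 0.1016]
green [ 39. 141.] 2564 [ 61 121] [0.5    0.1824]
green [ 8. 82.] 143 [16 14] [0.5264 0.2004]
yel [178. 133.] 100 [12 11] [0.6907 0.2476]
yel [261. 154.] 20 [15  3] [ 0.6302 -0.0078]
yel [319. 204.] 11 [4 5] [ 0.4824 -0.1855]
yel [318. 214.] 20 [5 9] [ 0.4533 -0.1827]
yel [327. 226.] 193 [27 20] [ 0.4151 -0.2124]
blue [238. 151.] 28 [20  3] [0.6648 0.0669]
blue [152. 190.] 146 [ 9 19] [0.5256 0.3521]
green [242. 161.] 158 [14 13] [0.6077 0.0485]
green [148. 196.] 735 [29 38] [0.4935 0.328 ]
```

Request:
servo_tool:
  motion:
    - [[0.001,-0.001,0.04,0,0.044],[0,0,0.04,0,0.044],[0,0,0.0195,0,0.044],[0,0,0,0,0.044],[0,0,0,0,0.015]]

```text
t: 15.95
ee_pos: [0.4421, 0.0991, 0.0455]
ee_rot: [-3.141, -0.002, -0.0]
ft_force: [-0.2, -0.6, 0.2]
grip_width: 0.0407
grasp_force: 0.0
```

Request:
servo_tool:
  motion:
    - [[0,0,0,0,0.015],[0,0,0,0,0.015],[0,0,0,0,0.015],[0,0,-0.03,0,0.015],[0,0,-0.04,0,0.015]]

```text
t: 16.37
ee_pos: [0.4386, 0.0979, 0.1136]
ee_rot: [3.141, 0.005, 0.0]
ft_force: [2.0, -0.2, 0.4]
grip_width: 0.0251
grasp_force: 15.0
```

Request:
servo_tool:
  motion:
    - [[0,0,-0.04,0,0.015],[0,0,-0.04,0,0.015],[0,0,-0.04,0,0.015],[0,0,-0.036,0,0.015],[0.0355,-0.0118,0,0,0.015]]

```text
t: 16.78
ee_pos: [0.4748, 0.1102, 0.2796]
ee_rot: [3.141, -0.012, -0.0]
ft_force: [0.7, 0.1, 0.6]
grip_width: 0.0249
grasp_force: 15.0
```

Request:
servo_tool:
  motion:
    - [[0.0355,-0.0118,0,0,0.015],[0.0355,-0.0118,0,0,0.015],[0.0355,-0.0118,0,0,0.015],[0.0355,-0.0118,0,0,0.015],[0.0355,-0.0118,0,0,0.015]]

```text
t: 17.2
ee_pos: [0.6549, 0.1694, 0.271]
ee_rot: [3.142, -0.001, -0.001]
ft_force: [0.8, 0.1, -0.1]
grip_width: 0.0248
grasp_force: 15.0
```

Request:
servo_tool:
  motion:
    - [[0.0355,-0.0118,0,0,0.015],[0,0,0,0,0.015],[0,0,0,0,0.015]]

```text
t: 17.45
ee_pos: [0.6897, 0.1816, 0.2692]
ee_rot: [-3.141, 0.001, -0.0]
ft_force: [-0.7, 0.3, 0.0]
grip_width: 0.0251
grasp_force: 15.0
```

Request:
servo_tool:
  motion:
    - [[-0.003,0.001,0.03,0,0.015],[0,0,0.035,0,0.015],[0,0,0.022,0,0.015],[0,0,0,0,0.015],[0,0,0,0,0.036]]

```text
t: 17.87
ee_pos: [0.685, 0.1793, 0.1835]
ee_rot: [3.141, 0.001, -0.0]
ft_force: [-0.0, 0.6, 1.6]
grip_width: 0.0279
grasp_force: 0.0
```

Request:
servo_tool:
  motion:
    - [[0,0,0,0,0.036],[0,0,0,0,0.036],[0,0,0,0,0.036],[0,0,-0.04,0,0.036],[0,0,-0.04,0,0.036]]

```text
t: 18.28
ee_pos: [0.6844, 0.1792, 0.2622]
ee_rot: [3.14, 0.005, -0.0]
ft_force: [1.3, 0.5, 0.6]
grip_width: 0.0361
grasp_force: 0.0
```

Request:
servo_tool:
  motion:
    - [[-0.023,0.0335,0,0,0.0],[-0.023,0.0335,0,0,0.0],[-0.023,0.0335,0,0,0.0],[-0.024,0.0335,0,0,0.0],[0,0,0,0,0.0]]

```text
t: 18.7
ee_pos: [0.5893, 0.0375, 0.2636]
ee_rot: [3.135, 0.002, -0.008]
ft_force: [0.8, 0.1, -0.2]
grip_width: 0.007
grasp_force: 0.0
```

```bash
python3 - <<'E'
from h import *
s=state();print(s['ee_pos'],s['grip_width'],s['ft_force'])
p,d,c=wrist('w10');blobs(p,c,True,dict(ZB,blue=.165,yel=.172),box=(.4,.8,-.3,.35))
E
```

```text
[0.58934211 0.03751391 0.26355584] 0.00700972431367991 [ 0.8436813   0.08106233 -0.18032371]
yel [33. 98.] 925 [32 37] [0.688  0.2426]
blue [66. 94.] 561 [26 28] [0.6863 0.2063]
blue [496. 140.] 914 [30 44] [ 0.6467 -0.2081]
blue [ 55. 213.] 522 [29 40] [0.5749 0.2344]
green [232. 169.] 334 [45 24] [0.6168 0.0542]
green [ 62. 201.] 949 [56 61] [0.5927 0.2077]
green [230. 199.] 610 [40 28] [0.5944 0.0561]
```

Request:
servo_tool:
  motion:
    - [[0.002,-0.004,0.02,0,0.0],[0,0,0.03,0,0.0],[0,0,0.015,0,0.0],[0,0,0.01,0,0.0],[0,0,0.01,0,0.0]]

```text
t: 19.17
ee_pos: [0.5955, 0.0502, 0.1784]
ee_rot: [3.141, -0.001, 0.0]
ft_force: [-1.5, -3.9, 4.9]
grip_width: 0.0006
grasp_force: 3.1
```

Request:
servo_tool:
  motion:
    - [[0,0,0.008,0,0.0],[0,0,0.003,0,0.0],[0,0,0,0,0.0],[0,0,0,0,0.0],[0,0,0,0,0.0]]

```text
t: 19.58
ee_pos: [0.5954, 0.0502, 0.1679]
ee_rot: [3.142, -0.001, -0.0]
ft_force: [0.2, -3.1, 3.9]
grip_width: 0.0004
grasp_force: 2.3
```

Request:
servo_tool:
  motion:
    - [[0,0,0,0,0.0],[0,0,0,0,0.0],[0,0,0,0,0.0],[0,0,0,0,0.0],[0,0,0,0,0.0]]

```text
t: 20.0
ee_pos: [0.5954, 0.0502, 0.1676]
ee_rot: [-3.141, -0.001, -0.0]
ft_force: [1.6, -2.5, 4.6]
grip_width: 0.0007
grasp_force: 2.9
```

```bash
python3 - <<'E'
from h import *
s=state();print(s['ee_pos'],s['grip_width'],s['ft_force'])
p,d,c=wrist('w11')
E
```

```text
[0.59537807 0.05016561 0.16758912] 0.000739005952401375 [ 1.62551673 -2.51580652  4.58685521]
```

View pics/w11.png

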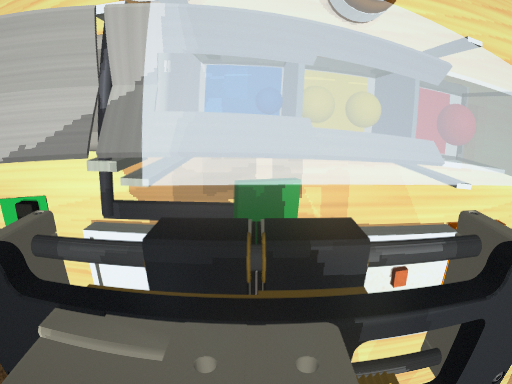

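Request:
servo_tool:
  motion:
    - [[0,0,-0.04,0,0.0],[0,0,-0.04,0,0.044],[-0.0317,-0.0255,0,0,0.044],[-0.0317,-0.0255,0,0,0.044],[-0.0317,-0.0255,0,0,0.044]]

```text
t: 20.47
ee_pos: [0.4984, 0.128, 0.2473]
ee_rot: [-3.14, -0.0, -0.001]
ft_force: [0.8, 1.2, 0.2]
grip_width: 0.0223
grasp_force: 0.0
```

Request:
servo_tool:
  motion:
    - [[-0.0317,-0.0255,0,0,0.044],[-0.0317,-0.0255,0.02,0,0.044],[0,0,0.04,0,0.044],[0,0,0.04,0,0.044],[0,0,0,0,0.044]]

```text
t: 20.88
ee_pos: [0.4345, 0.1742, 0.1433]
ee_rot: [3.138, 0.009, 0.002]
ft_force: [-0.3, -1.3, -0.4]
grip_width: 0.044
grasp_force: 0.0
```

Request:
servo_tool:
  motion:
    - [[0,0,0,0,0.044]]

```text
t: 20.97
ee_pos: [0.4373, 0.1754, 0.1479]
ee_rot: [3.14, 0.005, 0.001]
ft_force: [0.6, 0.8, 0.7]
grip_width: 0.0441
grasp_force: 0.0
```

```bash
python3 - <<'E'
from h import *
s=state();print(s['ee_pos'],s['grip_width'],s['ft_force'])
p,d,c=wrist('w12');blobs(p,c,True,ZB,box=(.4,.8,-.3,.35))
E
```

```text
[0.43730883 0.17539153 0.14786434] 0.04412257678388932 [0.57720222 0.75359225 0.73362941]
blue [253. 196.] 296 [21 20] [0.4343 0.1775]
green [ 85. 128.] 4356 [ 83 129] [0.5019 0.2391]
```

Request:
servo_tool:
  motion:
    - [[0,-0.002,0.04,0,0.044],[0,0,0.04,0,0.044],[0,0,0.023,0,0.044],[0,0,0,0,0.044],[0,0,0,0,0.015]]

```text
t: 21.43
ee_pos: [0.44, 0.178, 0.0471]
ee_rot: [-3.141, -0.001, -0.001]
ft_force: [0.3, 0.7, 0.4]
grip_width: 0.0409
grasp_force: 0.0
```

Request:
servo_tool:
  motion:
    - [[0,0,0,0,0.015],[0,0,0,0,0.015],[0,0,0,0,0.015],[0,0,-0.03,0,0.015],[0,0,-0.04,0,0.015]]

```text
t: 21.85
ee_pos: [0.4374, 0.1767, 0.1156]
ee_rot: [3.14, 0.004, -0.0]
ft_force: [1.1, 0.2, -0.0]
grip_width: 0.0248
grasp_force: 15.0
```

Request:
servo_tool:
  motion:
    - [[0,0,-0.04,0,0.015],[0,0,-0.04,0,0.015],[0,0,-0.04,0,0.015],[0,0,-0.036,0,0.015],[0.0355,-0.0026,0,0,0.015]]

```text
t: 22.27
ee_pos: [0.4726, 0.1829, 0.2816]
ee_rot: [-3.139, -0.011, 0.004]
ft_force: [1.0, 1.4, 0.7]
grip_width: 0.0246
grasp_force: 15.0
```

Request:
servo_tool:
  motion:
    - [[0.0355,-0.0026,0,0,0.015],[0.0355,-0.0026,0,0,0.015],[0.0355,-0.0026,0,0,0.015],[0.0355,-0.0026,0,0,0.015],[0.0355,-0.0026,0,0,0.015]]

```text
t: 22.68
ee_pos: [0.6535, 0.1927, 0.2732]
ee_rot: [-3.141, -0.001, -0.001]
ft_force: [0.6, 0.6, 0.6]
grip_width: 0.0247
grasp_force: 15.0
```

Request:
servo_tool:
  motion:
    - [[0.0355,-0.0026,0,0,0.015],[0,0,0,0,0.015],[0,0,0,0,0.015]]

```text
t: 22.93
ee_pos: [0.6885, 0.1952, 0.2714]
ee_rot: [-3.141, 0.001, -0.002]
ft_force: [-0.1, 0.3, 1.2]
grip_width: 0.0245
grasp_force: 15.0
```

Request:
servo_tool:
  motion:
    - [[-0.001,0,0.03,0,0.015],[0,0,0.035,0,0.015],[0,0,0.023,0,0.015],[0,0,0,0,0.015],[0,0,0,0,0.036]]

```text
t: 23.35
ee_pos: [0.6854, 0.1956, 0.1845]
ee_rot: [3.141, 0.001, 0.0]
ft_force: [-0.5, 0.7, 0.9]
grip_width: 0.0278
grasp_force: 0.0
```

Request:
servo_tool:
  motion:
    - [[0,0,0,0,0.036],[0,0,0,0,0.036],[0,0,0,0,0.036],[0,0,-0.04,0,0.036],[0,0,-0.04,0,0.036]]

```text
t: 23.77
ee_pos: [0.6851, 0.1949, 0.2631]
ee_rot: [3.14, 0.005, 0.0]
ft_force: [0.8, 0.5, 0.6]
grip_width: 0.0358
grasp_force: 0.0
```

Request:
servo_tool:
  motion:
    - [[-0.0186,0.0288,0,0,0.0],[-0.0186,0.0288,0,0,0.0],[-0.0186,0.0288,0,0,0.0],[-0.0186,0.0288,0,0,0.0],[-0.0186,0.0288,0,0,0.0]]

```text
t: 24.18
ee_pos: [0.5924, 0.0506, 0.2647]
ee_rot: [3.141, -0.001, -0.0]
ft_force: [0.1, -0.4, -0.2]
grip_width: 0.0074
grasp_force: 0.0
```

Request:
servo_tool:
  motion:
    - [[0,0,0,0,0.0],[0,0,0,0,0.0],[0,0,0,0,0.0]]

```text
t: 24.43
ee_pos: [0.5938, 0.0523, 0.2648]
ee_rot: [-3.141, -0.002, -0.0]
ft_force: [0.0, 0.2, 0.2]
grip_width: 0.0003
grasp_force: 0.0
```

```bash
python3 - <<'E'
from h import *
s=state();print(s['ee_pos'],s['grip_width'],s['ft_force'])
p,d,c=wrist('w13');blobs(p,c,True,dict(ZB,blue=.165,yel=.172),box=(.4,.8,-.3,.35))
E
```

```text
[0.59380735 0.05226075 0.2648413 ] 0.00034595583210082705 [0.04551127 0.22312234 0.20182236]
blue [49. 99.] 494 [24 26] [0.6882 0.2449]
blue [501. 147.] 765 [23 41] [ 0.6477 -0.2007]
blue [ 63. 217.] 740 [29 39] [0.5733 0.2428]
green [267. 190.] 1569 [55 51] [0.6054 0.044 ]
green [ 70. 201.] 984 [56 61] [0.5951 0.2154]
```

Request:
servo_tool:
  motion:
    - [[0,0.004,0.03,0,0.0],[0,0,0.025,0,0.0],[0,0,0.012,0,0.0],[0,0,0.01,0,0.0],[0,0,0.01,0,0.0]]

```text
t: 24.9
ee_pos: [0.594, 0.0482, 0.1768]
ee_rot: [3.141, -0.001, 0.001]
ft_force: [-1.2, -3.4, 5.4]
grip_width: 0.0005
grasp_force: 2.9
```

Request:
servo_tool:
  motion:
    - [[0,0,0.007,0,0.0],[0,0,0.003,0,0.0],[0,0,0,0,0.0],[0,0,0,0,0.0],[0,0,0,0,0.0]]

```text
t: 25.32
ee_pos: [0.5939, 0.0481, 0.1676]
ee_rot: [-3.141, -0.001, -0.0]
ft_force: [0.1, -0.6, 3.5]
grip_width: 0.0005
grasp_force: 1.8
```

Request:
servo_tool:
  motion:
    - [[0,0,0,0,0.0],[0,0,0,0,0.0],[0,0,0,0,0.0],[0,0,0,0,0.0],[0,0,0,0,0.0]]

```text
t: 25.73
ee_pos: [0.5935, 0.0478, 0.167]
ee_rot: [-3.142, -0.0, -0.0]
ft_force: [0.8, -1.1, 3.5]
grip_width: 0.0008
grasp_force: 1.7
```

Request:
servo_tool:
  motion:
    - [[0,0,-0.04,0,0.0],[0,0,-0.04,0,0.0],[-0.016,-0.035,-0.01,0,0.04],[-0.016,-0.035,-0.01,0,0.04],[-0.016,-0.035,0,0,0.04]]

```text
t: 26.15
ee_pos: [0.5454, 0.1539, 0.2688]
ee_rot: [-3.141, -0.002, -0.002]
ft_force: [1.2, 0.0, -0.9]
grip_width: 0.0159
grasp_force: 0.0
```

Request:
servo_tool:
  motion:
    - [[-0.016,-0.035,0,0,0.04],[-0.016,-0.035,0,0,0.04],[-0.016,-0.035,0,0,0.04],[0,-0.035,0,0,0.04],[0,0,0,0,0.04]]

```text
t: 26.57
ee_pos: [0.4938, 0.3006, 0.2669]
ee_rot: [-3.137, 0.002, 0.009]
ft_force: [-0.6, 1.0, 0.2]
grip_width: 0.0397
grasp_force: 0.0
```

```bash
python3 - <<'E'
from h import *
s=state();print(s['ee_pos'],s['grip_width'],s['ft_force'])
p,d,c=wrist('w14');print(c['xyz'],c['rotation']);q,d2=camera('top')
cv2.imwrite('pics/both.png',np.vstack([p[0:260],cv2.resize(q[110:245,100:360],(512,266),interpolation=cv2.INTER_CUBIC)]))
E
```

```text
[0.49379088 0.3005902  0.26692026] 0.039730225095233475 [-0.61458274  1.00908553  0.22597819]
[0.55914298 0.30059136 0.40282899] [-0.25346924  0.00477927 -1.56076715]
```

View pics/both.png

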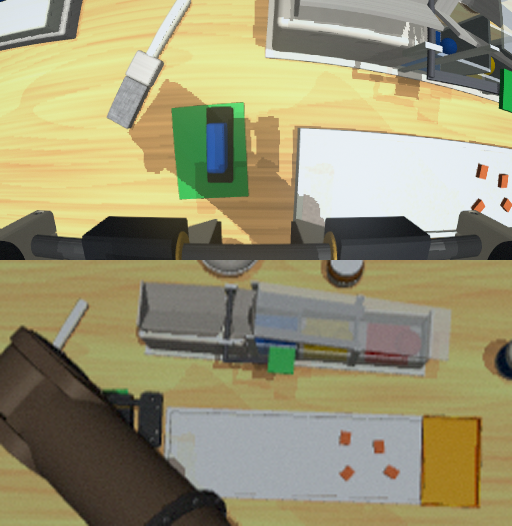

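Tray back and empty, board free of stoppers; scraper handle at (216,148) on the mat (172–248, 103–199). Measuring the scraper pose.

```bash
cat >> h.py <<'E'
def rect(p,c,key,z,roi,fish=True,dil=0):
    hsv=cv2.cvtColor(p,cv2.COLOR_BGR2HSV);m=np.zeros(p.shape[:2],np.uint8);x0,y0,x1,y1=roi
    a,b=RNG[key] if isinstance(key,str) else key
    m[y0:y1,x0:x1]=cv2.inRange(hsv,a,b)[y0:y1,x0:x1]
    k,l,s,ce=cv2.connectedComponentsWithStats(m);i=1+np.argmax(s[1:,4]);v,u=np.nonzero(l==i)
    w=plane(c,np.c_[u,v],z,fish)[:,:2].astype(np.float32);r=cv2.minAreaRect(w);return np.mean(w,0),r
E
python3 - <<'E'
from h import *
p=cv2.imread('pics/w14.png');c=dict(K=get_calibration('wrist')['K'],xyz=[0.55914298,0.30059136,0.40282899],rotation=[-0.25346924,0.00477927,-1.56076715])
print('handle',rect(p,c,'blue',.056,(180,100,250,200)))
print('foot',rect(p,c,((0,0,0),(180,255,45)),.018,(195,100,240,190)))
print('mat',rect(p,c,'green',.002,(150,90,260,210)))
print('mat corners',plane(c,[(172,108),(244,103),(248,194),(180,199)],.002,True)[:,:2])
q=cv2.imread('pics/w1.png');c1=dict(K=c['K'],xyz=[0.49599553,0.00377624,0.38529615],rotation=[-0.24965476,.00294937,-1.55904183])
print('board end L',plane(c1,[(408,92),(399,201)],.020,True)[:,:2],'pan',plane(c1,[(462,101),(453,205)],.018,True)[:,:2])
print('chips',plane(c1,[(310,116),(355,129),(312,164),(369,163)],.027,True)[:,:2])
print('lip inner',plane(c1,[(86,94),(90,191),(400,97),(392,197)],.026,True)[:,:2])
E
```

```text
handle (array([0.52271897, 0.34955868], dtype=float32), ((0.5226576924324036, 0.34946033358573914), (0.020529408007860184, 0.05724770948290825), 89.37664031982422))
foot (array([0.49406958, 0.33612075], dtype=float32), ((0.49451297521591187, 0.336413711309433), (0.006629618350416422, 0.014660775661468506), 89.63225555419922))
mat (array([0.504446  , 0.37531105], dtype=float32), ((0.5121924877166748, 0.3655811548233032), (0.12834852933883667, 0.0978587344288826), 3.420468330383301))
mat corners [[0.57353607 0.41732063]
 [0.57825218 0.31844438]
 [0.45316698 0.31237425]
 [0.44460297 0.41010587]]
board end L [[ 0.54261537 -0.19577919]
 [ 0.39333257 -0.19465101]] pan [[ 0.54287204 -0.2929656 ]
 [ 0.38666546 -0.29579552]]
chips [[ 0.50063698 -0.06033753]
 [ 0.48758421 -0.11827273]
 [ 0.44184438 -0.06496063]
 [ 0.4454334  -0.14020492]]
lip inner [[ 0.53755555  0.23236175]
 [ 0.40379812  0.23517276]
 [ 0.53380886 -0.18046835]
 [ 0.40056893 -0.17955697]]
```

Request:
servo_tool:
  motion:
    - [[0.0145,-0.024,0.03,0,0.06],[0.0145,-0.024,0.03,0,0.06],[0,0,0.04,0,0.06],[0,0,0,0,0.06],[0,0,0,0,0.06]]
  squeeze: 40

```text
t: 27.08
ee_pos: [0.5259, 0.3381, 0.1647]
ee_rot: [3.138, 0.005, -0.002]
ft_force: [-0.5, -0.9, 1.8]
grip_width: 0.0599
grasp_force: 0.0
```

```bash
python3 - <<'E'
from h import *
s=state();print(s['ee_pos'],s['ee_rot'],s['grip_width'],s['ft_force'])
p,d,c=wrist('w15');print('handle',rect(p,c,'blue',.056,(0,0,511,260)))
E
```

```text
[0.52587854 0.33808241 0.16465933] [ 3.13757479e+00  4.55044189e-03 -1.57190909e-03] 0.059856043195885965 [-0.54006044 -0.91958087  1.83607003]
handle (array([0.52522326, 0.34994107], dtype=float32), ((0.5253738760948181, 0.3500628173351288), (0.021723059937357903, 0.062099210917949677), 89.8446273803711))
```

Request:
servo_tool:
  motion:
    - [[-0.002,-0.0115,0.03,0,0.06],[0,0,0.04,0,0.06],[0,0,0.035,0,0.06],[0,0,0.013,0,0.06],[0,0,0,0,0.06]]

```text
t: 27.55
ee_pos: [0.5244, 0.3504, 0.0479]
ee_rot: [3.139, 0.002, -0.001]
ft_force: [0.3, -1.0, -0.3]
grip_width: 0.0599
grasp_force: 0.0
```

Request:
servo_tool:
  motion:
    - [[0,0,0,0,0.06],[0,0,0,0,0.06]]

```text
t: 27.72
ee_pos: [0.5262, 0.3532, 0.052]
ee_rot: [-3.139, -0.003, -0.001]
ft_force: [0.5, 0.5, 0.6]
grip_width: 0.0597
grasp_force: 0.0
```

Request:
servo_tool:
  motion:
    - [[-0.002,0.003,0.005,0,0.06],[0,0,0,0,0.06],[0,0,0,0,0.06],[0,0,0,0,0.01],[0,0,0,0,0.01]]

```text
t: 28.13
ee_pos: [0.5227, 0.3493, 0.0442]
ee_rot: [-3.141, -0.0, -0.0]
ft_force: [-0.5, -0.2, 0.2]
grip_width: 0.0513
grasp_force: 0.0
```

Request:
servo_tool:
  motion:
    - [[0,0,0,0,0.01],[0,0,0,0,0.01],[0,0,0,0,0.01],[0,0,0,0,0.01],[0,0,0,0,0.01]]

```text
t: 28.55
ee_pos: [0.5225, 0.3494, 0.0438]
ee_rot: [-3.141, 0.0, -0.0]
ft_force: [-0.8, 0.3, -0.1]
grip_width: 0.0219
grasp_force: 40.0
```

Request:
servo_tool:
  motion:
    - [[0,0,-0.02,0,0.01],[0,0,-0.035,0,0.01],[0,0,-0.035,0,0.01],[-0.0058,0.036,0,0,0.01],[-0.0058,0.036,0,0,0.01]]

```text
t: 28.97
ee_pos: [0.5113, 0.2798, 0.1361]
ee_rot: [-3.137, -0.004, 0.003]
ft_force: [1.4, -1.6, -2.6]
grip_width: 0.0218
grasp_force: 40.0
```

Request:
servo_tool:
  motion:
    - [[-0.0058,0.036,0,0,0.01],[-0.0058,0.036,0,0,0.01],[-0.0058,0.036,0,0,0.01],[-0.0058,0.036,0,0,0.01],[-0.0058,0.036,0,0,0.01]]

```text
t: 29.38
ee_pos: [0.4811, 0.0955, 0.1337]
ee_rot: [3.141, 0.0, -0.0]
ft_force: [1.8, -0.1, -2.0]
grip_width: 0.0221
grasp_force: 40.0
```

Request:
servo_tool:
  motion:
    - [[-0.0058,0.036,0,0,0.01],[-0.0058,0.036,0,0,0.01],[0,0,0,0,0.01],[0,0,0,0,0.01]]

```text
t: 29.72
ee_pos: [0.4697, 0.0225, 0.1336]
ee_rot: [3.14, 0.001, -0.005]
ft_force: [-0.4, 0.5, -1.4]
grip_width: 0.0215
grasp_force: 40.0
```

```bash
python3 - <<'E'
from h import *
s=state();print(s['ee_pos'],s['ee_rot'],s['grip_width'],s['grasp_force'])
p,d,c=wrist('w16');RNG['chip']=((3,100,80),(14,255,255));blobs(p,c,True,dict(ZB,chip=.026),40,(.38,.56,-.21,.1))
E
```

```text
[0.46968805 0.02248209 0.13362153] [ 3.14038088e+00  8.02274789e-04 -5.34191408e-03] 0.021474130183640708 39.99952733516693
blue [256. 214.] 2766 [49 61] [0.4551 0.0225]
blue [256. 282.] 1053 [45 24] [0.3885 0.0227]
chip [353. 160.] 476 [23 28] [ 0.5002 -0.0612]
chip [410. 176.] 388 [17 25] [ 0.4871 -0.1195]
chip [423. 220.] 296 [23 23] [ 0.4436 -0.1414]
```

View pics/w16.png

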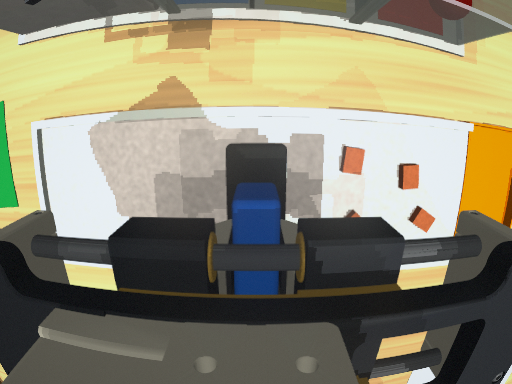

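Request:
servo_tool:
  motion:
    - [[0.001,0,0.035,0,0.01],[0,0,0.025,0,0.01],[0,0,0.01,0,0.01],[0,0,0.0015,0,0.01],[0,0,0,0,0.01]]

```text
t: 30.18
ee_pos: [0.4712, 0.0268, 0.0621]
ee_rot: [-3.141, 0.001, 0.002]
ft_force: [0.5, -0.0, -1.3]
grip_width: 0.0218
grasp_force: 40.0
```

Request:
servo_tool:
  motion:
    - [[0,0,0,0,0.01]]

```text
t: 30.27
ee_pos: [0.4717, 0.0264, 0.0628]
ee_rot: [-3.141, -0.001, 0.001]
ft_force: [0.0, 0.2, -1.3]
grip_width: 0.0219
grasp_force: 40.0
```

Request:
servo_tool:
  motion:
    - [[0,0.012,0.0005,0,0.01],[0,0.012,0,0,0.01],[0,0.012,0,0,0.01],[0,0.012,0,0,0.01],[0,0.012,0,0,0.01]]

```text
t: 30.68
ee_pos: [0.4719, -0.0349, 0.0628]
ee_rot: [3.142, -0.002, 0.0]
ft_force: [-0.3, 1.0, -1.6]
grip_width: 0.0215
grasp_force: 40.0
```

Request:
servo_tool:
  motion:
    - [[0,0.012,0,0,0.01],[0,0.012,0,0,0.01],[0,0.012,0,0,0.01],[0,0.012,0,0,0.01],[0,0.012,0,0,0.01]]

```text
t: 31.1
ee_pos: [0.472, -0.095, 0.0628]
ee_rot: [3.141, -0.002, 0.0]
ft_force: [0.4, 0.1, -1.0]
grip_width: 0.0218
grasp_force: 40.0
```

```bash
python3 - <<'E'
from h import *
s=state();print(s['ee_pos'],s['ee_rot'],s['grip_width'],s['grasp_force'],s['ft_force'])
p,d,c=wrist('w17');RNG['chip']=((3,100,80),(14,255,255));blobs(p,c,True,dict(ZB,chip=.026),40,(.38,.56,-.21,.1))
E
```

```text
[ 0.471976   -0.09504119  0.06279305] [ 3.14146793e+00 -1.65249972e-03  1.20116943e-04] 0.021805580660581088 39.999852776527405 [ 0.44908027  0.13099642 -1.01115166]
blue [256. 215.] 2753 [49 61] [ 0.4811 -0.0951]
blue [256. 282.] 1056 [45 24] [ 0.4347 -0.0951]
chip [401. 179.] 186 [ 14 100] [ 0.5018 -0.1885]
chip [308. 191.] 1777 [54 57] [ 0.4935 -0.1264]
```

View pics/w17.png

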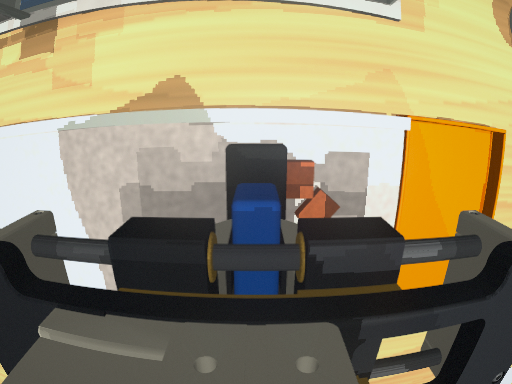

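Request:
servo_tool:
  motion:
    - [[0,0.0115,0,0,0.01],[0,0.0115,0,0,0.01],[0,0.0115,0,0,0.01],[0,0.0115,0,0,0.01],[0,0.0115,0,0,0.01]]

```text
t: 31.57
ee_pos: [0.4712, -0.1535, 0.0619]
ee_rot: [3.141, -0.0, -0.0]
ft_force: [0.3, 0.2, -2.7]
grip_width: 0.0218
grasp_force: 40.0
```

Request:
servo_tool:
  motion:
    - [[0,0.0115,0,0,0.01],[0,0.0115,0,0,0.01],[0,0.0115,0,0,0.01],[0,0.0115,0,0,0.01],[0,0.0115,0,0,0.01]]

```text
t: 31.98
ee_pos: [0.4711, -0.2111, 0.0618]
ee_rot: [3.142, 0.0, -0.001]
ft_force: [0.3, 0.2, -1.8]
grip_width: 0.0215
grasp_force: 40.0
```

Request:
servo_tool:
  motion:
    - [[0,0,0,0,0.01],[0,0,0,0,0.01],[0,-0.01,0,0,0.01],[0,-0.03,-0.02,0,0.01],[0,-0.04,-0.03,0,0.01]]

```text
t: 32.4
ee_pos: [0.4696, -0.1353, 0.1058]
ee_rot: [-3.14, 0.004, -0.002]
ft_force: [0.7, -0.6, -0.7]
grip_width: 0.0221
grasp_force: 40.0
```

Request:
servo_tool:
  motion:
    - [[0,-0.04,-0.03,0,0.01],[0,-0.04,0,0,0.01],[0,-0.04,0,0,0.01],[0,-0.04,0,0,0.01],[0,0,0,0,0.01]]

```text
t: 32.82
ee_pos: [0.4706, 0.028, 0.1331]
ee_rot: [-3.137, -0.003, 0.013]
ft_force: [0.0, 1.1, -1.9]
grip_width: 0.0219
grasp_force: 40.0
```

```bash
python3 - <<'E'
from h import *
s=state();print(s['ee_pos'],s['ee_rot'],s['grip_width'],s['grasp_force'],s['ft_force'])
p,d,c=wrist('w18');RNG['chip']=((3,100,80),(14,255,255));blobs(p,c,True,dict(ZB,chip=.015),30,(.3,.6,-.4,.1))
E
```

```text
[0.47062667 0.02796799 0.13305346] [-3.13653997e+00 -2.82076878e-03  1.26482502e-02] 0.021890120502708686 40.00058054924011 [ 0.01870775  1.14640194 -1.89693225]
blue [256. 215.] 2753 [49 61] [0.4564 0.0284]
blue [256. 282.] 1054 [45 24] [0.3904 0.0274]
chip [486. 168.] 214 [14 21] [ 0.5016 -0.2201]
chip [485. 192.] 202 [15 16] [ 0.4754 -0.2245]
chip [480. 208.] 194 [24 14] [ 0.4565 -0.2206]
chip [509. 217.] 89 [ 6 26] [ 0.4448 -0.2792]
```

View pics/w18.png

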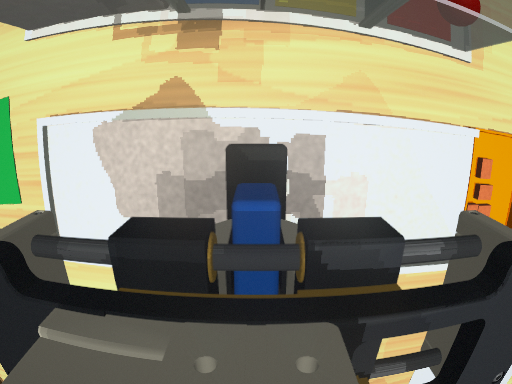

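Request:
servo_tool:
  motion:
    - [[0.0046,-0.0375,0,0,0.01],[0.0046,-0.0375,0,0,0.01],[0.0046,-0.0375,0,0,0.01],[0.0046,-0.0375,0,0,0.01],[0.0046,-0.0375,0,0,0.01]]

```text
t: 33.28
ee_pos: [0.4935, 0.2062, 0.1317]
ee_rot: [3.141, 0.0, -0.0]
ft_force: [0.8, -0.0, -1.5]
grip_width: 0.0217
grasp_force: 40.0
```

Request:
servo_tool:
  motion:
    - [[0.0046,-0.0375,0,0,0.01],[0.0046,-0.0375,0,0,0.01],[0.0046,-0.0375,0,0,0.01],[0.0046,-0.0375,0,-0.05,0.01],[0,0,0.03,0,0.01]]

```text
t: 33.7
ee_pos: [0.5128, 0.3669, 0.1072]
ee_rot: [-3.129, -0.007, 0.06]
ft_force: [1.1, 2.8, -0.8]
grip_width: 0.0219
grasp_force: 40.0
```

Request:
servo_tool:
  motion:
    - [[0,0,0,0,0.01],[0,0,0,0,0.01],[0,0,0,0,0.01],[0,0,0,0,0.01]]

```text
t: 34.03
ee_pos: [0.5133, 0.3538, 0.1029]
ee_rot: [-3.141, -0.001, 0.049]
ft_force: [0.5, -0.0, -2.0]
grip_width: 0.0219
grasp_force: 40.0
```

```bash
python3 - <<'E'
from h import *
s=state();print(s['ee_pos'],s['ee_rot'],s['grip_width'],s['grasp_force'],s['ft_force'])
p,d,c=wrist('w19');q,_=camera('top');ct=get_calibration('top')
RNG['chip']=((2,90,60),(14,255,255))
blobs(q,ct,False,dict(ZB,chip=.008),8,(.38,.57,-.31,.1))
print('mat',rect(p,c,'green',.002,(0,0,511,260)))
z=p[:230];q2=cv2.resize(q[170:250,170:360],None,fx=2.69,fy=2.69,interpolation=cv2.INTER_CUBIC);cv2.imwrite('pics/both2.png',np.vstack([z,q2[:,:512] if q2.shape[1]>=512 else cv2.resize(q2,(512,215))]))
E
```

```text
[0.51326339 0.35377418 0.1029005 ] [-3.14147505e+00 -1.12763452e-03  4.85640884e-02] 0.021882007595250958 39.999327063560486 [ 0.51068167 -0.04349311 -1.95206589]
yel [335. 219.] 16 [10  4] [ 0.4445 -0.2618]
yel [324. 229.] 110 [23 13] [ 0.4081 -0.2229]
yel [331. 225.] 10 [6 4] [ 0.4241 -0.2468]
yel [343. 226.] 10 [ 1 10] [ 0.4187 -0.287 ]
chip [342. 193.] 10 [2 5] [ 0.5333 -0.2911]
chip [323. 202.] 35 [6 6] [ 0.5024 -0.2234]
chip [314. 210.] 18 [ 1 18] [ 0.4713 -0.1945]
chip [342. 210.] 25 [ 3 14] [ 0.4738 -0.2884]
chip [324. 209.] 35 [8 5] [ 0.4767 -0.2272]
chip [322. 216.] 68 [13  6] [ 0.4524 -0.2217]
chip [341. 231.] 10 [2 7] [ 0.4054 -0.2875]
mat (array([0.541949  , 0.37410286], dtype=float32), ((0.5337767004966736, 0.36668163537979126), (0.085459403693676, 0.09930747002363205), 2.8876941204071045))
```

View pics/both2.png

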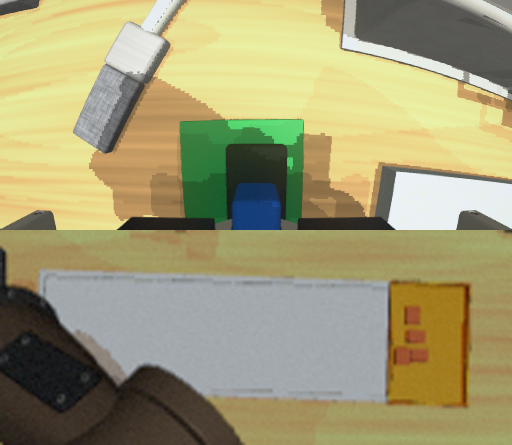

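Request:
servo_tool:
  motion:
    - [[-0.001,-0.0115,0,0,0.01],[0,0,0.03,0,0.01],[0,0,0.015,0,0.01],[0,0,0,0,0.01],[0,0,0,0,0.01]]

```text
t: 34.55
ee_pos: [0.5108, 0.3661, 0.0568]
ee_rot: [3.141, 0.001, 0.05]
ft_force: [0.5, -0.1, -1.4]
grip_width: 0.0219
grasp_force: 40.0
```

Request:
servo_tool:
  motion:
    - [[0,0,0,0,0.01],[0,0,0,0,0.01],[0,0,0,0,0.01]]

```text
t: 34.8
ee_pos: [0.5117, 0.3664, 0.0581]
ee_rot: [-3.14, -0.002, 0.05]
ft_force: [-0.3, 1.6, -2.7]
grip_width: 0.022
grasp_force: 40.0
```

Lower to about z 0.0442, release, retract.

Request:
servo_tool:
  motion:
    - [[0,0.001,0.008,0,0.01],[0,0,0.005,0,0.01],[0,0,0.001,0,0.01],[0,0,0,0,0.01],[0,0,0,0,0.01]]

```text
t: 35.22
ee_pos: [0.5115, 0.3645, 0.0428]
ee_rot: [3.141, -0.0, 0.049]
ft_force: [0.3, -2.2, 2.8]
grip_width: 0.0218
grasp_force: 40.0
```

Request:
servo_tool:
  motion:
    - [[0,0,0,0,0.01]]

```text
t: 35.3
ee_pos: [0.5115, 0.3645, 0.0428]
ee_rot: [3.141, -0.0, 0.049]
ft_force: [0.7, -1.4, 3.5]
grip_width: 0.0215
grasp_force: 40.0
```

Request:
servo_tool:
  motion:
    - [[0,0,0,0,0.05],[0,0,0,0,0.05],[0,0,0,0,0.05],[0,0,0,0,0.05],[0,0,-0.03,0,0.05]]

```text
t: 35.72
ee_pos: [0.5089, 0.3622, 0.0681]
ee_rot: [3.136, 0.007, 0.05]
ft_force: [-0.2, -1.2, -0.6]
grip_width: 0.0484
grasp_force: 0.0
```

Request:
servo_tool:
  motion:
    - [[0,0,-0.04,0,0.05],[0,0,-0.04,0,0.05],[0,0,-0.04,0,0.05],[0,0,-0.04,0,0.05],[0,0,-0.03,0,0.05]]

```text
t: 36.13
ee_pos: [0.5113, 0.3655, 0.2666]
ee_rot: [-3.14, -0.002, 0.05]
ft_force: [0.1, 0.4, 0.4]
grip_width: 0.0497
grasp_force: 0.0
```

Request:
servo_tool:
  motion:
    - [[-0.02,0.03,0,0,0.05],[-0.02,0.03,0,0,0.05],[-0.02,0.03,0,0,0.05],[0,0,0,0,0.05],[0,0,0,0,0.05]]

```text
t: 36.55
ee_pos: [0.4553, 0.27, 0.2631]
ee_rot: [3.14, -0.001, 0.048]
ft_force: [-0.1, 0.8, 0.1]
grip_width: 0.0503
grasp_force: 0.0
```

```bash
python3 - <<'E'
from h import *
s=state();print(s['ee_pos'],s['grip_width'],s['ft_force'])
p,d,c=wrist('w20')
print('mat',rect(p,c,'green',.002,(0,0,200,230)),'handle',rect(p,c,'blue',.056,(0,0,200,230)))
q,d=camera('scene');cs=get_calibration('scene');blobs(q,cs,False,dict(yel=.024,blue=.019,red=.029,green=.184),10)
P=cloud(cs,d)
E
```

```text
[0.45528438 0.27003925 0.26306007] 0.0502994941341198 [-0.05252326  0.84896931  0.1233753 ]
mat (array([0.5126794 , 0.39375252], dtype=float32), ((0.511382520198822, 0.3815469741821289), (0.12826253473758698, 0.06664770096540451), 2.8059442043304443)) handle (array([0.51180655, 0.36375996], dtype=float32), ((0.5117592215538025, 0.36373335123062134), (0.058681655675172806, 0.021600887179374695), 3.0147061347961426))
blue [371. 178.] 46 [11 14] [0.4964 0.383 ]
blue [301. 250.] 14 [6 4] [0.6674 0.0882]
green [362. 199.] 92 [15 13] [0.644  0.2504]
green [286. 207.] 113 [15 14] [0.6108 0.0496]
green [377. 202.] 22 [8 5] [0.663  0.2838]
```

Request:
servo_tool:
  motion:
    - [[0.028,0.03,-0.005,0,0.05],[0.028,0.03,-0.005,0,0.05],[0.028,0.03,-0.005,0,0.05],[0.028,0.03,-0.005,0,0.05],[0.02,0.03,0,0,0.05]]

```text
t: 37.07
ee_pos: [0.5983, 0.1284, 0.2835]
ee_rot: [-3.14, -0.002, 0.05]
ft_force: [1.5, 0.9, -0.2]
grip_width: 0.0498
grasp_force: 0.0
```

Request:
servo_tool:
  motion:
    - [[0.0,0.03,0,0,0.05],[0,0,0,0,0.05],[0,0,0,0,0.05]]

```text
t: 37.32
ee_pos: [0.5977, 0.0976, 0.2821]
ee_rot: [-3.141, 0.001, 0.047]
ft_force: [0.8, 1.3, 0.2]
grip_width: 0.0501
grasp_force: 0.0
```

```bash
python3 - <<'E'
from h import *
s=state();print(s['ee_pos'])
p,d,c=wrist('w21');np.save('w21d.npy',d)
g=lambda lx,ly,z:np.array([.685+.9986*lx+.053*(ly-170)/1,0,0])
hsv=cv2.cvtColor(p,cv2.COLOR_BGR2HSV)
# all bluish pixels: sample saturation map over the blue bin (ASCII), through the cover
H,W=p.shape[:2];uv=np.stack(np.meshgrid(np.arange(W),np.arange(H)),-1).reshape(-1,2)
w=plane(c,uv,.019,True)
th=-.053;o=np.array([.685,.138])-.17*np.array([np.sin(-th),np.cos(th)])
l=(w[:,:2]-o)@np.array([[np.cos(th),-np.sin(th)],[np.sin(th),np.cos(th)]])
G=p.reshape(-1,3)
for lx in np.arange(.045,-.046,-.006):
    r=''
    for ly in np.arange(.15,-.17,-.006):
        k=np.argmin((l[:,0]-lx)**2+(l[:,1]-ly)**2);b,gg,rr=G[k].astype(int);v=max(b,gg,rr)-min(b,gg,rr)
        ch='B' if b==max(b,gg,rr) else ('R' if rr>gg+25 else 'Y')
        r+='%s%x '%(ch,v//16)
    print(r)
E
```

```text
[0.59771986 0.09759679 0.28210048]
Y0 Y0 Y0 Y0 Y0 Y0 Y0 B0 B0 B0 B0 B0 B0 B0 B0 B0 B0 B0 B0 B0 B0 B0 B0 B0 B0 B0 B0 B0 B0 B1 B0 B0 B1 B0 B1 B0 B1 B0 B1 B0 B1 B1 B1 B1 B0 B0 B0 B0 B0 B0 B0 B0 Y0 Y0 
Y0 Y0 Y0 Y0 Y0 Y0 Y0 B0 B0 B0 B0 B0 B0 B0 B0 B1 B0 B0 B0 B0 B1 B0 B0 B0 B0 B0 B0 B1 B0 B1 B1 B1 B1 B1 B0 B1 B1 B1 B1 B0 B1 B0 B1 B0 B0 B0 B0 B0 B0 B0 B0 B0 Y0 Y0 
Y0 Y0 Y0 Y0 Y0 Y0 Y0 B0 B1 B1 B1 B0 B1 B1 B1 B0 B0 B0 B0 B0 B0 B0 B0 B0 B0 B0 B0 B0 B0 B0 B0 B1 B1 B1 B1 B1 B1 B0 B1 B1 B1 B1 B1 B0 B0 B0 B0 B0 B0 B0 B0 B0 Y0 Y0 
Y0 Y0 Y0 B4 B4 B4 B4 B3 B2 B2 B2 B2 B2 B2 B2 B0 B0 B1 B0 B1 B1 B0 Y0 Y1 Y1 Y1 Y1 Y1 Y1 Y1 B0 B1 B1 B1 B1 B1 B1 B1 B1 Y0 R1 R1 R1 R1 R1 R1 R1 B0 B0 B0 B0 B0 Y0 Y0 
Y0 Y0 Y0 B6 B4 B4 B6 B3 B3 B3 B2 B2 B2 B2 B2 B1 B1 B1 B1 B1 B1 Y1 Y1 Y1 Y1 Y1 Y1 Y1 Y1 Y1 B0 B1 B1 B1 B1 B1 B1 B1 B1 R1 R1 R1 R1 R1 R1 R1 R1 B0 Y1 Y1 B0 B0 Y0 Y0 
Y0 Y0 Y0 B4 B4 B4 B5 B3 B2 B2 B2 B2 B2 B2 B2 B1 B1 B1 B1 B1 B1 Y1 Y1 Y1 Y1 Y1 Y1 Y1 Y1 Y1 Y0 B1 B1 B1 B1 B1 B1 B1 B1 R1 R1 R1 R1 R1 R1 R1 Y1 Y1 Y1 Y1 R1 R1 Y0 Y0 
Y0 Y0 Y0 B4 B4 B4 B5 B3 B2 B2 B2 B2 B2 B2 B2 B2 B1 B1 B1 B1 B1 Y1 Y1 Y1 Y1 Y1 Y1 Y1 Y1 
[... 841 characters left out ...]
 B1 Y1 R1 R1 R1 R1 R1 R1 Y1 Y0 Y1 Y1 Y1 Y0 Y0 Y0 
Y0 Y0 Y0 Y0 Y0 Y0 Y0 B0 B0 B0 B0 B0 B0 B0 B0 B0 B0 B0 B0 B0 B0 B0 B0 B0 B0 B0 B0 B0 B0 B0 B0 B0 B1 B1 B0 B0 B0 B0 B1 B1 B1 B1 B0 R1 R1 R1 R1 B0 B0 B0 B0 B0 Y0 Y0 
Y0 Y0 Y0 Y0 Y0 Y0 Y0 B0 B0 B0 B0 B0 B0 B0 B0 B0 B0 B0 B0 B0 B0 B0 B0 B0 B0 B0 B0 B0 B0 B0 B0 B0 B0 B0 B0 B0 B0 B0 B0 B1 B1 B0 B0 B1 R1 R1 R1 B0 B0 B0 B0 B0 Y0 Y0 
Y0 Y0 Y0 Y0 Y0 Y0 Y0 B0 B0 B0 B0 B0 B0 B0 B0 B0 B0 B0 B0 B0 B0 B0 B0 B0 B0 B0 B0 B0 B0 B0 B0 B0 B0 B0 B0 B0 B0 B0 B0 B0 B1 B0 B0 B0 B0 B0 B0 B0 B0 B0 B0 B0 Y0 Y0 
Y0 Y0 Y0 Y0 Y0 Y0 Y0 B0 B0 B0 B0 B0 B0 B0 B0 B0 B0 B0 B0 B0 B0 B0 B0 B0 B0 B0 B0 B0 B0 B0 B0 B0 B1 B0 B0 B1 B0 B0 B0 B0 B1 B1 B1 B1 B0 B0 B0 B0 B0 B0 B0 B0 B0 B0
```

```bash
python3 - <<'E'
from h import *
c=get_calibration('wrist');p=cv2.imread('pics/w21.png');d=np.load('w21d.npy')
hsv=cv2.cvtColor(p,cv2.COLOR_BGR2HSV)
H,W=d.shape;uv=np.stack(np.meshgrid(np.arange(W),np.arange(H)),-1).reshape(-1,2)
K=c['K'];r=np.hypot((uv[:,0]-K[0,2])/K[0,0],(uv[:,1]-K[1,2])/K[1,1])
P=(np.array(c['xyz'])+rays(c,uv,True)*(d.ravel()/np.cos(r))[:,None]).reshape(H,W,3)
m=cv2.inRange(hsv,(98,110,30),(130,255,255))
k,l,s,ce=cv2.connectedComponentsWithStats(m)
for i in range(1,k):
    if s[i][4]>15:
        q=P[l==i];print(ce[i].round(),s[i][2:],np.median(q,0).round(3),np.percentile(q[:,2],[5,50,95]).round(3))
x0,x1,y0,y1=120,240,55,150
for v in range(y0,y1,5): print(v,' '.join('%s%02d'%('b' if m[v,u] else '.',max(0,int(P[v,u,2]*1000))//10) for u in range(x0,x1,5)))
E
```

```text
[265.  98.] [ 19  35 546] [0.689 0.092 0.007] [0.006 0.007 0.009]
[507. 162.] [ 12  37 319] [ 0.639 -0.321  0.042] [0.029 0.042 0.055]
[ 79. 212.] [ 26  36 632] [0.525 0.358 0.053] [0.023 0.053 0.058]
55 .17 .17 .17 .17 .17 .17 .17 .17 .17 .17 .17 .17 .17 .17 .17 .17 .17 .17 .18 .00 .15 .15 .12 .17
60 .16 .16 .16 .16 .17 .16 .16 .17 .17 .17 .17 .17 .17 .17 .17 .17 .17 .17 .17 .11 .15 .15 .11 .17
65 .16 .16 .16 .16 .16 .16 .16 .16 .16 .16 .16 .16 .16 .16 .17 .17 .17 .17 .17 .12 .15 .15 .12 .17
70 .16 .15 .16 .16 .16 .16 .16 .16 .16 .16 .16 .16 .16 .16 .16 .16 .16 .16 .16 .12 .15 .15 .16 .16
75 .15 .15 .15 .15 .15 .15 .16 .15 .15 .15 .16 .16 .16 .16 .16 .16 .16 .16 .16 .11 .15 .15 .16 .16
80 .15 .15 .15 .15 .15 .15 .15 .15 .15 .15 .15 .15 .15 .15 .15 .16 .15 .15 .16 .15 .15 .15 .16 .16
85 .14 .14 .14 .14 .15 .14 .14 .15 .14 .15 .15 .15 .15 .15 .15 .15 .15 .15 .15 .15 .15 .15 .15 .15
90 .14 .14 .14 .14 .14 .14 .14 .14 .14 .14 .14 .14 .14 .15 .14 .15 .15 .15 .15 .15 .15 .14 .15 .15
95 .14 .14 .14 .14 .14 .14 .14 .14 .15 .14 .14 .15 .14 .14 .14 .15 .15 .15 .14 .15 .15 .14 .14 .14
100 .15 
[... 291 characters left out ...]

115 .16 .16 .16 .16 .16 .16 .16 .16 .16 .16 .16 .16 .41 .16 .17 .16 .16 .16 .16 .15 .15 .16 .16 .16
120 .17 .17 .17 .17 .17 .17 .17 .17 .17 .17 .17 .17 .17 .41 .17 .17 .17 .17 .12 .15 .15 .16 .16 .16
125 .17 .17 .17 .17 .17 .17 .17 .17 .17 .17 .17 .17 .17 .17 .17 .17 .17 .17 .12 .15 .15 .16 .17 .17
130 .17 .17 .17 .17 .17 .17 .17 .18 .17 .18 .18 .17 .18 .18 .17 .18 .18 .17 .12 .15 .15 .12 .17 .17
135 .00 .00 .00 .00 .00 .00 .00 .00 .00 .00 .00 .00 .00 .00 .18 .18 .18 .11 .11 .15 .15 .11 .18 .18
140 .00 .00 .41 .00 .00 .00 .00 .00 .00 .00 .00 .00 .00 .00 .00 .00 .00 .15 .15 .15 .15 .13 .11 .00
145 .00 .00 .00 .00 .00 .00 .00 .00 .00 .00 .00 .00 .00 .00 .00 .00 .00 .15 .15 .15 .15 .15 .00 .00
```

```bash
python3 - <<'E'
from h import *
p=cv2.imread('pics/w21.png');hsv=cv2.cvtColor(p,cv2.COLOR_BGR2HSV);d=np.load('w21d.npy')
for v in range(72,132,4): print(v,' '.join('%03d/%02d'%(p[v,u,0],(int(p[v,u,0])-int(p[v,u,2]))//4) for u in range(252,342,5)))
# circles for reference: same for w11-like contrast; compare against ball circles via Hough on enhanced blue-red channel
g=cv2.normalize(cv2.subtract(p[...,0],p[...,2])[70:135,250:345],None,0,255,cv2.NORM_MINMAX);g=cv2.resize(g,None,fx=4,fy=4,interpolation=cv2.INTER_CUBIC)
e=cv2.createCLAHE(4,(4,4)).apply(g);print(cv2.HoughCircles(cv2.GaussianBlur(e,(0,0),3),cv2.HOUGH_GRADIENT,1,30,param1=60,param2=18,minRadius=25,maxRadius=65))
E
```

```text
72 177/-2 177/-2 180/-2 124/-1 124/-1 122/-1 212/03 212/03 212/03 214/03 213/03 211/03 212/03 213/03 211/03 213/03 212/03 213/03
76 175/-2 180/-2 176/-2 126/-1 125/-1 148/00 215/03 212/03 214/04 212/03 213/03 212/04 212/03 212/03 213/03 213/03 212/03 212/03
80 176/-2 180/-1 126/01 122/-1 126/-1 180/01 216/03 212/03 213/04 213/03 212/03 214/04 212/03 212/04 214/03 213/03 212/03 214/03
84 178/-2 155/-2 137/18 137/19 138/18 214/11 223/10 217/06 213/04 212/03 213/03 213/03 214/04 211/03 213/03 214/03 214/03 213/03
88 179/-1 168/-3 171/26 138/19 169/25 226/12 226/11 225/11 223/11 223/11 222/11 222/10 213/03 215/04 215/03 214/03 214/03 213/03
92 180/-2 140/05 137/19 137/19 154/22 225/11 226/11 225/11 222/11 222/11 222/11 223/11 224/06 202/04 202/03 204/04 210/04 212/03
96 176/-1 137/09 138/18 138/19 154/22 225/11 225/11 226/12 223/11 222/11 223/11 223/11 222/06 204/04 204/04 204/04 205/04 194/-8
100 168/-1 135/13 136/19 137/19 143/20 225/11 225/12 225/12 224/11 222/11 217/10 220/11 219/06 204/04 204/04 203/04 209/04 192/-7
104 186/-1 136/18 142/20 142/20 137/18 226/12 224/11 223/11 223/11 
[... 166 characters left out ...]
05/04 203/03 214/04 192/-7
112 188/-2 171/26 169/26 168/26 135/15 222/11 223/11 223/11 220/10 215/09 219/10 221/11 220/10 205/04 205/04 204/04 214/04 194/-7
116 185/-2 188/-1 140/-1 145/06 133/07 223/11 223/11 223/11 223/11 214/09 213/09 217/10 216/10 204/04 205/04 206/04 216/04 191/-7
120 187/-2 184/-2 139/-1 140/-1 126/-1 218/03 218/04 218/03 218/03 219/04 221/06 222/10 204/04 206/04 205/04 205/04 215/04 193/-6
124 177/-2 176/-2 132/-1 133/-1 159/00 219/03 218/03 218/03 219/04 218/03 219/03 219/03 219/03 219/03 219/03 219/03 216/04 193/-6
128 178/-2 174/-2 129/-1 128/-1 208/03 216/03 218/03 217/03 218/03 219/03 219/03 218/03 218/03 218/03 219/03 219/03 219/03 219/03
[[[231.5 157.5  36.3]]]
```

```bash
python3 - <<'E'
from h import *
p=cv2.imread('pics/w21.png')
print('     '+' '.join('%3d'%u for u in range(272,320,2)))
for v in range(82,124,2): print('%3d: '%v+' '.join('%3d'%p[v,u,1] for u in range(272,320,2)))
E
```

```text
272 274 276 278 280 282 284 286 288 290 292 294 296 298 300 302 304 306 308 310 312 314 316 318
 82: 108 106 129 206 204 206 206 206 207 206 207 207 207 206 206 205 207 207 209 208 208 208 208 208
 84:  89  90 139 201 200 201 201 202 206 204 205 205 206 206 207 208 208 209 208 207 207 206 207 207
 86:  86  90 158 200 201 201 201 202 203 199 199 201 203 203 206 205 206 206 207 207 207 208 209 207
 88: 101  98 175 200 201 202 202 200 199 199 200 199 200 201 200 200 201 199 202 205 207 205 206 206
 90:  89 101 176 202 207 205 205 205 206 205 198 200 200 201 200 200 199 200 200 200 205 198 197 197
 92:  93 102 179 202 200 202 201 201 201 199 200 200 199 201 199 198 199 199 199 199 212 199 197 195
 94:  91 105 189 202 201 203 202 203 201 199 199 199 200 199 199 198 200 201 200 199 212 197 196 196
 96:  93 107 201 201 201 201 200 202 201 200 200 198 199 198 200 200 200 200 200 200 210 197 197 197
 98:  93 121 202 200 201 201 202 201 200 199 198 198 198 199 198 199 200 198 198 201 213 197 197 198
100:  88 128 202 202 202 201 202 202 198 199 201 199 199 197 197 194 196 198 197 195 206 197 19
[... 416 characters left out ...]
90 180 199 199 198 198 198 198 199 198 195 194 197 193 196 198 197 198 197 198 198 198 196 199
112:  95 195 197 200 197 198 199 198 199 199 197 193 195 193 195 196 197 197 197 198 196 198 193 197
114: 104 198 197 198 198 199 198 198 198 200 200 192 193 192 195 195 195 198 197 196 197 194 197 197
116: 115 197 198 197 199 199 199 200 199 199 200 197 191 193 192 193 193 195 194 195 193 194 197 197
118: 133 212 212 214 213 211 211 208 203 202 198 199 199 195 192 191 192 192 193 197 196 197 197 198
120: 131 212 211 212 211 212 212 211 213 213 212 213 212 211 210 208 207 201 202 210 197 197 198 197
122: 140 211 213 213 210 211 212 212 212 212 214 212 214 214 213 214 214 213 214 214 211 210 207 206
```

```bash
python3 - <<'E'
from h import *
K=get_calibration('wrist')['K']
c=dict(K=K,xyz=[0.55914298,0.30059136,0.40282899],rotation=[-0.25346924,0.00477927,-1.56076715])
p=cv2.imread('pics/w14.png');m=cv2.inRange(cv2.cvtColor(p,cv2.COLOR_BGR2HSV),(98,110,30),(130,255,255))
c2=dict(K=K,xyz=get_calibration('wrist')['xyz'],rotation=get_calibration('wrist')['rotation'])
print('w21 ball',plane(c2,[(305,109)],.019,True))
k,l,s,ce=cv2.connectedComponentsWithStats(m)
for i in range(1,k):
    if s[i][4]>15 and ce[i][0]>350: print(ce[i],s[i],plane(c,[ce[i]],.019,True)[0],plane(c,[ce[i]],.12,True)[0])
print('    ',' '.join('%3d'%u for u in range(426,470,2)))
for v in range(24,66,2): print(v,' '.join('%3d'%(int(p[v,u,0])-int(p[v,u,2])) for u in range(426,470,2)))
q,d=camera('scene');cs=get_calibration('scene')
P=cloud(cs,d);sel=(P[...,0]>.63)&(P[...,0]<.76)&(P[...,1]>0)&(P[...,1]<.14)
v,u=np.nonzero(sel);print(u.min(),u.max(),v.min(),v.max())
np.save('sc.npy',q)
for v in range(238,284,2): print(v,' '.join('%4d'%(int(q[v,u,0])-int(q[v,u,2])) for u in range(278,324,2)))
E
```

```text
w21 ball [[0.67800707 0.03838505 0.019     ]]
[446.2014652   43.94139194] [435  31  22  24 273] [0.68982303 0.02237941 0.019     ] [0.65543614 0.09558755 0.12      ]
     426 428 430 432 434 436 438 440 442 444 446 448 450 452 454 456 458 460 462 464 466 468
24  -6  -5  -5  -6  -5  -5  -4  -6 -16 -25  -1  -2   0  -3  -5  -4  -2   3   2   4   3   5
26  -7  -5  -6  -5  -6  -7  -6  -4  -4  -3  -5   0   0   0  -4  -5  -5   0   3   5   3   4
28  -9   4   7   8  -6  -7  -4  -5  -6  -1   1   2   0  -1   0  -4  -4  -5  -3   4   4   3
30 -10   5   6   9   9  10  -2  -3  -5   3   4   5   4   0  -1  -2  -4  -5  -4  -5  -3   5
32  -9   5   7  10  11 101 102  22   2   1   2   5   5   5   1  -1  -1  -5  -3  -4  -5  -3
34 -11   3   6  10   9 100 103  21   3   4   6   4   5   5   5  -1  -2  -5  -5  -4  -5  -4
36 -10   4   8  11   9 100 100  27   5   5   3   3   5   5   3   3   0  -3  -3  -2  -5  -4
38  -9   3   7   9   9 103  98  53   5  41  77  87  59   4   5   5   4  -1  -4  -4  -4  -6
40  -9   4   6   7   9  97 101  49  68  81  89  96  99  99   4   4   3   6   4   0  -3  -5
42  12  13  12  10   8
[... 3121 characters left out ...]
   -2    0   11    9    2   -1   -2   -2   -5   -5   -6   -7   -5   -6   -4   -5  -13  -19  -33  -37  -47
274  -18  -10   -2   -1   -2   -5   -7   -5   -4   -5   -5   -6   -7   -6  -18  -28  -35  -44  -42  -41  -47  -59  -55
276   -4   -5   -3   -5   -5   -7   -4   -6   -6   -6  -20  -34  -39  -39  -41  -47  -58  -58  -61  -61  -61  -60  -55
278   -6   -4   -4   -5   -6  -17  -29  -36  -39  -41  -50  -58  -66  -64  -61  -55  -53  -56  -56  -54  -52  -52  -53
280  -10  -22  -35  -38  -43  -47  -64  -61  -64  -65  -63  -63  -63  -59  -56  -56  -55  -52  -53  -54  -56  -58  -58
282  -51  -51  -62  -64  -67  -67  -67  -61  -60  -55  -56  -57  -52  -56  -52  -53  -54  -58  -60  -59  -61  -56  -57
```

```bash
python3 - <<'E'
from h import *
a=cv2.imread('pics/scene0.png').astype(int);b=np.load('sc.npy').astype(int)
D=b-a
print('diff red channel'); print('   ',' '.join('%3d'%u for u in range(282,318,2)))
for v in range(240,276,2): print(v,' '.join('%3d'%D[v,u:u+2].mean(0)[2] for u in range(282,318,2)))
cs=get_calibration('scene')
print(plane(cs,[(290,262),(304,262),(300,250)],.019))
E
```

```text
diff red channel
    282 284 286 288 290 292 294 296 298 300 302 304 306 308 310 312 314 316
240  12  11   9   9  10   9  11  10  10   8  11   9  11   6   7   7   6   7
242  11  10  10  10  11  10  10   9   9   7   5   6   5   6   3   7   5   7
244  10   9  10   8  12  10   9   7   6   5   7   6   5   7   7   7   8   5
246   9  12  10   8   6   6   1   8   7   6   5   5  10   8   5   5   6   7
248  10   6   5   3   8   6   4   2  -1   1   5   4   7   5   7   4   7   8
250   6   5  10   6   5   2   0   7   1   1   5   7   5   8   8   4   7   8
252   7   4   2   4   3   0   5   0  -1   0   4   5   8  12  10  11  11   6
254   7   7   6   3   7   3   5   8   9   8   8   8   8   5   7   8   7   7
256   6   3   9  10  10   9   9   7   6   4   4   7   5   7   8   7   6   6
258   2   1   2   5   5   8   6   6   7   6   7   6   5   6   9   6   6   8
260   3   4   5   5   7   4   8   4   3   4   3   7   6   3  10   7   4   8
262  10  10   8   9   4   7   5   6   7   5   6   5   8   9   7   8   4  10
264   8   4   7   7   6   5   3   6   5   5   7   7   4   6   5   7   9   8
266   6   6   7   6   5   4   5   3   5   5   4   7   7   8   7   7   7   8
268   6  11   6   7   8   6   5   8   6   6   7   4   6   8   6   8   7   7
270   8   4   7   6   4   4   6   3   6   8  10  12   7   8   7   9  10  11
272   6   5   5   6   6   6   6   6   8   7   9  10   8   9   7   9   9   8
274   7   7   6  10  12   8  11   7  10   8   9  10  10  10   8  10  10   8
[[0.69192407 0.04680861 0.019     ]
 [0.7029628  0.08416267 0.019     ]
 [0.66518043 0.08598988 0.019     ]]
```

Request:
servo_tool:
  motion:
    - [[-0.02,-0.03,0,0,0.05],[-0.02,-0.03,0,0,0.05],[-0.02,-0.03,0,0,0.05],[-0.02,-0.03,0,0,0.05],[-0.02,-0.03,0,0,0.05]]

```text
t: 37.83
ee_pos: [0.487, 0.247, 0.2832]
ee_rot: [-3.141, -0.0, 0.053]
ft_force: [-0.0, 1.1, -0.3]
grip_width: 0.0501
grasp_force: 0.0
```

Request:
servo_tool:
  motion:
    - [[0,-0.03,0,0,0.05],[0,-0.03,0,0,0.05],[0,0,0,0,0.05],[0,0,0,0,0.05],[0,0,0,0,0.05]]

```text
t: 38.25
ee_pos: [0.4855, 0.3045, 0.2827]
ee_rot: [3.142, 0.0, 0.052]
ft_force: [0.7, -1.1, -0.9]
grip_width: 0.0501
grasp_force: 0.0
```

```bash
python3 - <<'E'
from h import *
print(state()['ee_pos'])
p,d,c=wrist('w22')
m=cv2.inRange(cv2.cvtColor(p,cv2.COLOR_BGR2HSV),(98,60,30),(130,255,255))
k,l,s,ce=cv2.connectedComponentsWithStats(m)
for i in range(1,k):
    if s[i][4]>10: print(ce[i].round(),s[i],plane(c,[ce[i]],.019,True)[0].round(3))
u0,v0=[int(x) for x in (390,60)]
# project bin to pixel: nearest search
uv=np.stack(np.meshgrid(np.arange(512),np.arange(384)),-1).reshape(-1,2);w=plane(c,uv,.019,True)
k=np.argmin(np.hypot(w[:,0]-.685,w[:,1]-.065));u0,v0=uv[k];print('bin px',u0,v0)
us=range(max(0,u0-36),min(511,u0+40),2)
print('    ',' '.join('%3d'%u for u in us))
for v in range(max(0,v0-30),v0+30,2): print('%3d: '%v+' '.join('%3d'%(int(p[v,u,0])-int(p[v,u,2])) for u in us))
E
```

```text
[0.48550332 0.30451162 0.28270044]
[445.  49.] [435  37  22  22 272] [0.691 0.024 0.019]
[436.  59.] [434  58   6   4  13] [0.67  0.042 0.019]
[415.  65.] [402  61  25   9  71] [0.652 0.081 0.019]
[436.  70.] [433  69   6   4  22] [0.652 0.042 0.019]
[423.  73.] [419  71   7   4  18] [0.643 0.066 0.019]
[210. 147.] [200 123  22  49 963] [0.509 0.368 0.019]
bin px 424 47
     388 390 392 394 396 398 400 402 404 406 408 410 412 414 416 418 420 422 424 426 428 430 432 434 436 438 440 442 444 446 448 450 452 454 456 458 460 462
 17:  -5  -5  -6  -4  -5  -4  -4  -4  -6  -4  -5  -5  -4  -5  -3  -6  -4  -5  -4  -5  -4  -6  -2  10  -2  -5  -3  -3  -4  -4  -4  -4  -7 -31 -29 -29 -29 -29
 19:  -5  -4  -6  -6  -5  -5  -6  -5  -5  -5  -4  -5  -5  -5  -3  -4  -5  -5  -5  -3  -4  -5  -5   7  -1  -1  -3  -3  -2  -5  -3  -5 -29 -33 -34 -35 -33 -30
 21:  -8  -7  -6  -6  -4  -6  -6  -4  -6  -5  -5  -5  -4  -5  -5  -3  -4  -3  -3  -4  -5  -4  -5  -4 -30  -1  -2  -4  -5  -5  -5 -16 -32 -32 -35 -34 -33 -34
 23:  -8 -10  -9  -8  -9  -7  -5  -6  -7  -5  -6  -5  -5  -5  -5  -4  -4  -3  -3  -3  -4  -4  -4  -
[... 3439 characters left out ...]
   5  10  10  -2  -1   0  -1   0   0   1   0   1   2   1   0   1  13  18
 69:  -8  -7  -5  -3  -5  -2  -3   4  23  23   9   1  -3  -2  -1  -1  -1  -2  -3   3   7   9   7  31  31  33   1  -1   0   1   2  -1   0   1  -1   1   4   2
 71:  -8 -10  -9 -10 -11  -6  -3  -5  -3   0  -3  -2  -2  -1  -3  -1   0   7  19   5   7   8   8  32  32  38   1   0  -1   1   1   0   0   0  -1   1   0   0
 73:  -9  -9  -4   1   1  -2  -2  -3  -1   0  -2  -2  -1  -2  -2  19  34  32  33   2   7  10   9   9  17  21  -1   0  -1   1   1   1   1   0   0   2  -1   0
 75:  -6 -13  -7   2   3 -10 -11  -9  -3  -8 -10  -9  -9  -4  -3  -3  -3  -4   8   4   6  10   9  11  11  10  10  11  10   4   1   0   2   0   2   2   1   1
```

Request:
servo_tool:
  motion:
    - [[0.006,0.037,0,0,0.05],[0.006,0.037,0,0,0.05],[0.006,0.037,0,0,0.05],[0.006,0.037,0,0,0.05],[0.006,0.037,0,0,0.05]]

```text
t: 38.72
ee_pos: [0.5255, 0.1173, 0.283]
ee_rot: [3.141, -0.0, 0.048]
ft_force: [0.7, -0.0, -0.2]
grip_width: 0.0503
grasp_force: 0.0
```

Request:
servo_tool:
  motion:
    - [[0.002,0.035,0.03,0,0.05],[0,0,0.035,0,0.05],[0,0,0.035,0,0.05],[0,0,0.03,0,0.05],[0,0,0,0,0.05]]

```text
t: 39.13
ee_pos: [0.5255, 0.0859, 0.1507]
ee_rot: [3.14, 0.009, 0.047]
ft_force: [-1.3, -1.0, 0.7]
grip_width: 0.0498
grasp_force: 0.0
```

```bash
python3 - <<'E'
from h import *
print(state()['ee_pos'])
p,d,c=wrist('w23')
m=cv2.inRange(cv2.cvtColor(p,cv2.COLOR_BGR2HSV),(98,40,30),(130,255,255))
k,l,s,ce=cv2.connectedComponentsWithStats(m)
for i in range(1,k):
    if s[i][4]>20: print(ce[i].round(),s[i],plane(c,[ce[i]],.019,True)[0].round(3))
print('    ',' '.join('%3d'%u for u in range(170,330,5)))
for v in range(0,60,3): print('%3d: '%v+' '.join('%3d'%(int(p[v,u,0])-int(p[v,u,2])) for u in range(170,330,5)))
E
```

```text
[0.52548512 0.08593707 0.15072087]
[292.  30.] [ 258    0   82   66 4113] [0.673 0.061 0.019]
[ 13. 194.] [   0  164   30   60 1468] [0.505 0.38  0.019]
[ 87. 257.] [ 68 235  52  50 634] [0.436 0.274 0.019]
[128. 261.] [124 257   8   9  26] [0.437 0.22  0.019]
[424. 269.] [408 260  31  21 208] [ 0.439 -0.114  0.019]
[107. 274.] [100 268  15  13  50] [0.417 0.251 0.019]
[119. 279.] [111 271  15  17  52] [0.412 0.235 0.019]
[  2. 277.] [  0 273   6   9  22] [0.377 0.446 0.019]
[127. 284.] [122 276  12  16  47] [0.407 0.226 0.019]
[ 31. 299.] [ 26 297  12   5  21] [0.35  0.395 0.019]
[  5. 306.] [  0 299  14  17  50] [0.318 0.469 0.019]
[ 16. 307.] [ 12 301  10  14  31] [0.326 0.437 0.019]
[  9. 318.] [  4 311  14  14  47] [0.296 0.468 0.019]
[438. 316.] [432 312  13  10  44] [ 0.363 -0.164  0.019]
[ 39. 320.] [ 36 317   9   8  22] [0.312 0.393 0.019]
[426. 322.] [417 316  18  14  85] [ 0.355 -0.147  0.019]
[ 17. 331.] [  0 318  39  30 208] [0.27  0.461 0.019]
[ 33. 325.] [ 30 322   8   7  21] [0.297 0.413 0.019]
[ 23. 348.] [ 20 344   6   9  22] [0.229 0.468 0.019]
[ 17. 352.] [ 15 349
[... 2180 characters left out ...]
 34  33  33  35  34  33  34  16  38
 45:  -2  -4  -3  -4  -4  -3  -6  -7  -5  -6  -5  -5  -5  -3  -3  -2   0  -2  43  35  35  35  37  30  33  33  35  33  33  34  17  40
 48:  -5  -7  -5  -6  -6  -6  -6  -5  -7  -7  -6  -5  -7  -4  -3  -2  -1  -2  38  33  34  31  33  31  36  35  33  32  34  33  14  40
 51:  -6  -5  -6  -6  -7  -6  -6  -6  -8  -7  -7  -7  -6  -3  -3  -1  -2  -2  36  29  31  30  32  32  31  34  38  35  36  32  13  39
 54:  -7  -5  -7  -7  -7  -7  -7  -8  -7  -6  -7  -7  -7  -6  -3  -3  -4  -2  29  29  30  31  29  32  28  32  31  31  32  33  12  40
 57:  -8  -7  -7  -7  -7  -9  -7  -8  -7  -8  -7  -6  -6  -6  -5  -3  -4  -3  28  30  31  31  30  30  30  32  32  32  32  33  12  38
```

Request:
servo_tool:
  motion:
    - [[0.0,0.015,-0.035,0,0.05],[0.01,0.015,-0.02,0,0.05],[0.01,0.0,0,0,0.05],[0,0,0,0,0.05],[0,0,0,0,0.05]]

```text
t: 39.6
ee_pos: [0.5508, 0.06, 0.2121]
ee_rot: [-3.141, -0.002, 0.049]
ft_force: [-0.5, -1.4, -0.7]
grip_width: 0.05
grasp_force: 0.0
```

```bash
python3 - <<'E'
from h import *
print(state()['ee_pos'])
p,d,c=wrist('w24')
m=cv2.inRange(cv2.cvtColor(p,cv2.COLOR_BGR2HSV),(98,40,30),(130,255,255))
k,l,s,ce=cv2.connectedComponentsWithStats(m)
i=max((j for j in range(1,k) if 180<ce[j][0]<360 and ce[j][1]<120),key=lambda j:s[j][4]);print(s[i],ce[i])
x,y,w,h,_=s[i]
us=range(x,min(x+w+14,x+90),3)
print('    ',' '.join('%3d'%u for u in us))
for v in range(max(0,y-16),min(y+h,y+70),3): print('%3d: '%v+' '.join('%3d'%(int(p[v,u,0])-int(p[v,u,2])) for u in us))
E
```

```text
[0.55080674 0.06004254 0.21207466]
[ 223   73   67   24 1112] [255.03956835  84.80215827]
     223 226 229 232 235 238 241 244 247 250 253 256 259 262 265 268 271 274 277 280 283 286 289 292 295 298 301
 57:  14  15  14  15  15  16  15  15  15  16  15  16  16  16  15  14  14  16  15  15  16  16  15  14  15  14  15
 60:  15  16  15  15  14  16  15  15  15  15  16  16  15  16  16  16  15  16  15  15  15  14  15  15  16  14  14
 63:  14  14  15  16  15  16  15  14  15  15  16  15  16  16  15  14  15  15  16  16  15  16  16  16  15  16  15
 66:  14  15  15  14  16  15  15  16  15  15  16  15  16  15  14  15  16  16  16  15  16  15  15  15  15  15  14
 69:  14  13  14  15  14  14  15  16  16  16  15  16  17  17  16  16  16  15  15  16  16  16  15  15  15  16  16
 72:   9  19  19  15  15  14  14  15  16  15  15  14  15  14  16  15  15  15  14  15  14  17  16  15  15  14  15
 75:   7 101 103 102 100  82  42  35  21  19  16  15  15  16  14  13  15  16  15  14  16  14  15  14  15  15  15
 78:  17 100 101 107 117 116  87  89  89  89  83  76  72  57  33  22  17  15  16  15  17  16  16  14  16  16  14
 81:  36  54  70  94  99 109  90  92  87  78  77  78  79  91  79  79  77  77  77  70  43  29  22  15  15  15  14
 84:  55  50  51  49  50  51  46  47  47  47  48  49  49  67  81  90  92  91  91  85  85  77  34   7   6   5   4
 87:  16  27  27  29  28  33  42  45  46  46  48  47  47  48  48  48  50  48  49  49  49  50  23   8   6   6   5
 90:  -3  13  28  28  27  28  29  29  30  29  29  31  31  32  32  38  42  45  47  46  47  47  20  17  17  17  17
 93:  -3  -3  -4  -3  -3  -1   1   1   9  21  29  31  31  30  30  31  30  32  29  29  29  30   1   8  12  14  17
 96:  -3  -3  -3  -4  -5  -2  -2  -3  -2  -2  -2  -2  -1  -1   0   0   1  10  20  26  28  29  -1   4   2   1   2
```

Request:
servo_tool:
  motion:
    - [[0.003,-0.02,0.03,0,0.05],[0.003,-0.02,0.03,0,0.05],[0,0,0,0,0.05],[0,0,0,0,0.05],[0,0,0,0,0.05]]

```text
t: 40.07
ee_pos: [0.5537, 0.1002, 0.1509]
ee_rot: [3.141, 0.001, 0.051]
ft_force: [-0.3, -0.6, 0.3]
grip_width: 0.0499
grasp_force: 0.0
```

```bash
python3 - <<'E'
from h import *
print(state()['ee_pos'],state()['ft_force'])
p,d,c=wrist('w25')
print('floor at top row',plane(c,[(270,0),(270,20),(320,0)],.006,True).round(3).tolist())
us=range(244,352,4)
print('    ',' '.join('%3d'%u for u in us))
for v in range(0,66,3): print('%3d: '%v+' '.join('%3d'%(int(p[v,u,0])-int(p[v,u,2])) for u in us))
E
```

```text
[0.55373654 0.10021718 0.15087168] [-0.25349661 -0.56014276  0.33362212]
floor at top row [[0.737, 0.096, 0.006], [0.715, 0.095, 0.006], [0.742, 0.048, 0.006]]
     244 248 252 256 260 264 268 272 276 280 284 288 292 296 300 304 308 312 316 320 324 328 332 336 340 344 348
  0:  -6  -4  -5  -7  -4 -24 -33  -2   0  -1 -21 -31 -30 -34 -34 -33 -32 -10   0   1   0   0   1   1   2   3   2
  3:  -7  -4  -4  -5  -6 -25 -28  -2  -2   0 -31 -33 -35 -36 -35 -38 -35 -12  -1  -1  -1   0   1   1   1   1   1
  6:  -6  -4  -5  -4  -4  -5  -7  -1  -2  -1 -23 -24 -23 -26 -36 -35 -31 -11  -1   0   0   0   1  -1   0   0   1
  9:  -5  -3  -4  -6  -7  -4  -4  -2  -2  -2  -4  -3  -4 -14 -22 -24 -23  -8   2   0   0  -1  -1   1   0   0  -1
 12:  -4  -5  -4  -5  -6  -4  -3   0  -1  -1  -4  -4  -4  -2  -3  -3  -3  -2   4   2   3   2   0   0   0   0  -1
 15:  -5  -5  -4  -6  -4  -5  -3  -5  -3  -2  -5  -4  -3  -3  -2  -3  -3   1   9   9  10   9   5   3   2   2   1
 18:  -5  -6  -2  -4  -4  -5  -4  -3  -2  -2  -1  -2  -2  -3  -4  -3  -1  -2  10   9  11  11  11  10  11   7   4
 21:  -5  -4  -4  -5  -6  -6  -5  -5
[... 958 characters left out ...]
15  15  15  15  16  14
 48:  -3  -3  -3  -5  -3   3   7  -1  -3  -4  -2  -3  -1  -1   0  -2   1  15  15  16  15  15  15  16  15  15  15
 51:  -7  -5  -3  -4  -5   9  11  10  11  10  11  13  12   1  -1  -2   2  15  14  15  16  15  14  15  16  16  15
 54:  -7  -6  -4  -6  -8  31  10  11  10  12  10  11  11  11  11  -5   0   0   1  10  16  16  16  16  15  14  16
 57:  -8  -8  -3  -7  -8  14  12  11  11  12  12  12  12  11  11   2   1   1   1  -1   1   3   6  14  15  17  17
 60:  -7  -6  -5  -8  -9  -1  -2   0  -1   0   9  12  11  12  11  12   0   0   0   1   0   0   0   0   0  10  16
 63:  -9  -7  -5  -8  16  -2  -1  -2  -1  -1   0  -1   0   0   0  38  81  77  15   0   0   2   1   0   0   0   0
```

Request:
servo_tool:
  motion:
    - [[-0.024,0.004,0,0,0.05],[0,0,0.02,0,0.05],[0,0,0.02,0,0.05],[0,0,0,0,0.05],[0,0,0,0,0.05]]

```text
t: 40.53
ee_pos: [0.5304, 0.0941, 0.1112]
ee_rot: [3.141, 0.0, 0.049]
ft_force: [0.0, 0.3, 1.4]
grip_width: 0.0502
grasp_force: 0.0
```

```bash
python3 - <<'E'
from h import *
print(state()['ee_pos'],state()['ft_force'])
p,d,c=wrist('w26')
print('floor at top row',plane(c,[(270,0),(270,20),(320,0)],.006,True).round(3).tolist())
us=range(236,352,4)
print('    ',' '.join('%3d'%u for u in us))
for v in range(0,48,2): print('%3d: '%v+' '.join('%3d'%(int(p[v,u,0])-int(p[v,u,2])) for u in us))
E
```

```text
[0.53044215 0.09409542 0.11124593] [0.0235177  0.32342496 1.36341405]
floor at top row [[0.697, 0.091, 0.006], [0.678, 0.09, 0.006], [0.701, 0.049, 0.006]]
     236 240 244 248 252 256 260 264 268 272 276 280 284 288 292 296 300 304 308 312 316 320 324 328 332 336 340 344 348
  0:  -4  -2  -2  -1   1   0   1  -1  -1   1   1   1 102 109 109 110 110 112 112  98  99  97  99 100  93  86  93  99  99
  2:  -5  -2  -5  -1   0   1   2  -1   0   1  -1   1 109 108 108 110 113 113 114  99  98  99  99  98  80  90  92 100 100
  4:  -7  -2  -3  -2  -1   1   3   0   0   1   1   0 109 109 107 109 112 109 111  98 100 101  99 101  78  86  95 100 103
  6:  -5  -3  -3   0   0   1   1  -1   0   0   1   2 109 111 109 108 108 111 114 100  99  99  99  93  79  86  92  98 100
  8:  -3   6   0  -1   1  -1   1  -2   0   1   1   2 109 109 111 109 111 112 109  99  98  97 103  72  73  85  91  94  98
 10:  -4  14  14   4   0   0   0  -1   0   3   0   9 107 107 109 109 110 111 110 101  95  96  80  65  73  82  88  90  97
 12:  -1  14  13   9   1   0   1   0   1   1   1  18  96 108 110 109 111 109 112  98  99  94  82 
[... 1380 characters left out ...]
  0  -2   0   1  -1  39  34  32  34  33  34  36  36  33  34  34  34  33  24  22  22  23  34   3
 38:  -5  -5  -2  -2  -2  -1  -1   0  -1   0  39  32  32  34  33  33  33  36  35  34  32  33  34  33  32  31  34  35   2
 40:  -4  -3  -2  -3  -3  -1  -2  -1  -2  -1  39  36  37  37  37  33  34  36  33  33  34  34  34  34  32  33  34  36   1
 42:  -5  -5  -2  -4  -3  -1  -1  -1  -2   0  39  35  36  37  35  38  34  34  33  34  34  34  34  32  34  35  34  36   2
 44:  -6  -4  -2  -3  -3  -2  -2   0  -2   5  38  34  32  34  33  33  33  34  33  32  33  34  34  32  33  33  33  31   3
 46:  -6  -4  -3  -3  -4  -3  -1  -1  -2   8  37  34  32  32  34  33  32  34  35  35  35  32  33  33  33  34  34  34   2
```

Request:
servo_tool:
  motion:
    - [[0,0,-0.04,0.05,0.0],[0,0,-0.04,0,0.0],[0,0,-0.04,0,0.0],[0,0,-0.034,0,0.0],[0.032,0.021,0,0,0.0]]

```text
t: 41.0
ee_pos: [0.5619, 0.081, 0.2755]
ee_rot: [-3.137, -0.012, 0.008]
ft_force: [0.7, 2.4, 0.3]
grip_width: 0.0215
grasp_force: 0.0
```

Request:
servo_tool:
  motion:
    - [[0.032,0.021,0,0,0.0],[0,0,0,0,0.0],[0,0,0,0,0.0],[0,0,0,0,0.0],[0,0,0,0,0.0]]

```text
t: 41.42
ee_pos: [0.594, 0.0538, 0.2656]
ee_rot: [-3.141, -0.001, 0.001]
ft_force: [-0.6, -0.3, 0.1]
grip_width: 0.0002
grasp_force: 0.0
```

```bash
python3 - <<'E'
from h import *
print(state()['ee_pos'],state()['ee_rot'])
p,d,c=wrist('w27')
a=cv2.imread('pics/w13.png')
A=cv2.cvtColor(a,cv2.COLOR_BGR2GRAY).astype(np.float32);B=cv2.cvtColor(p,cv2.COLOR_BGR2GRAY).astype(np.float32)
r=np.s_[20:150,120:420]
M=np.eye(2,3,dtype=np.float32);cc,M=cv2.findTransformECC(B[r],A[r],M,cv2.MOTION_EUCLIDEAN,(3,200,1e-6));print(cc,M)
al=cv2.warpAffine(a[r],M,(300,130),flags=cv2.INTER_LINEAR|cv2.WARP_INVERSE_MAP)
D=np.abs(p[r].astype(int)-al.astype(int)).max(2).astype(np.uint8)
m=(cv2.GaussianBlur(D,(0,0),1)>7).astype(np.uint8)
k,l,s,ce=cv2.connectedComponentsWithStats(m)
for i in range(1,k):
    if s[i][4]>25: print(ce[i]+[120,20],s[i][2:],plane(c,[ce[i]+[120,20]],.019,True)[0].round(3),D[l==i].mean().round(1))
np.save('D.npy',D)
E
```

```text
[0.59395245 0.0538272  0.2656398 ] [-3.14095375e+00 -6.02875438e-04  1.07625957e-03]
0.9902980349491355 [[ 9.9999833e-01  1.8426784e-03 -2.1519067e+00]
 [-1.8426784e-03  9.9999833e-01  1.8240842e-01]]
[137.09242871  96.90560472] [  69  130 1017] [0.693 0.213 0.019] 59.1
[163.27027027  26.26351351] [ 31  16 148] [0.788 0.177 0.019] 13.0
[198.49671053  29.88486842] [ 30  28 304] [0.778 0.129 0.019] 15.8
[348.70047923  34.99440895] [ 158   49 1252] [ 0.776 -0.068  0.019] 20.0
[177.85185185  40.81481481] [ 8  7 27] [0.765 0.156 0.019] 13.7
[157.18918919  46.27027027] [12  9 37] [0.76  0.185 0.019] 12.5
[147.28947368  53.60526316] [ 8 21 76] [0.751 0.199 0.019] 13.9
[168.          51.97777778] [ 5 18 45] [0.751 0.169 0.019] 14.0
[201.41127349  98.32985386] [ 19  98 479] [0.685 0.124 0.019] 19.0
[159.04651163  61.98837209] [ 8 20 86] [0.738 0.182 0.019] 14.0
[221.          86.67647059] [ 3 20 34] [0.7   0.099 0.019] 13.8
[278.6097561   91.51219512] [ 3 19 41] [0.693 0.025 0.019] 12.4
[351.46296296 101.44444444] [ 6 30 54] [ 0.685 -0.071  0.019] 13.5
[165.02439024 126.63414634] [ 3 18 41] [0.65  0.174 0.019] 12.9
[409.57142857 139.67857143] [ 4 10 28] [ 0.638 -0.162  0.019] 14.8
[154.04761905 139.92857143] [11  6 42] [0.633 0.19  0.019] 11.1
[254.41666667 144.52777778] [ 4 10 36] [0.625 0.056 0.019] 13.9
```

```bash
python3 - <<'E'
from h import *
a=cv2.imread('pics/w13.png');p=cv2.imread('pics/w27.png')
M=np.float32([[1,.00184,-2.15],[-.00184,1,.18]])
M2=M.copy();M2[:,2]+=np.float32([120,20])-M[:,:2]@np.float32([120,20])
a=cv2.warpAffine(a,M2,(512,384),flags=cv2.INTER_LINEAR|cv2.WARP_INVERSE_MAP)
f=lambda x:cv2.GaussianBlur(x,(0,0),1).astype(int)
a=f(a)[...,2];p=f(p)[...,2]
for n,im in(('before',a),('after',p)):
    print(n,'   ',' '.join('%3d'%u for u in range(216,292,3)))
    for v in range(76,124,3): print('%3d: '%v+' '.join('%3d'%im[v,u] for u in range(216,292,3)))
E
```

```text
before     216 219 222 225 228 231 234 237 240 243 246 249 252 255 258 261 264 267 270 273 276 279 282 285 288 291
 76: 198 211 197 188 189 189 190 191 192 193 194 195 196 197 197 197 197 197 197 198 197 198 198 198 197 198
 79: 197 214 191 176 177 177 178 178 178 179 180 180 181 182 184 185 186 189 191 193 194 197 197 197 197 198
 82: 197 211 191 177 177 177 177 178 180 179 179 179 179 178 178 178 178 178 179 179 179 193 189 189 193 199
 85: 198 212 191 180 178 178 179 179 179 180 180 180 179 179 178 178 178 178 178 178 178 194 187 187 192 201
 88: 198 211 185 177 177 177 178 178 179 178 179 179 179 177 177 177 178 178 178 178 178 193 187 187 193 202
 91: 200 211 183 176 177 177 178 179 179 179 179 178 178 177 177 177 178 178 178 178 179 194 187 186 194 203
 94: 200 211 182 176 176 177 177 178 179 179 179 179 179 177 177 177 177 176 177 177 179 194 187 187 195 202
 97: 202 210 180 177 177 176 177 178 179 179 179 179 179 177 177 177 176 176 176 176 178 194 187 187 195 204
100: 202 210 180 177 177 178 177 178 179 179 178 179 179 178 177 175 176 177 177 176 177 188 187 187 195 206
103:
[... 1916 characters left out ...]
75 175 176 176 177 176 176 177 186 188 196 210
106: 209 203 181 180 181 180 177 177 177 177 177 177 177 177 175 175 175 176 176 176 176 179 186 188 197 211
109: 209 201 181 181 181 181 177 177 177 177 177 177 177 178 176 175 175 175 175 176 178 185 187 189 198 211
112: 208 203 195 194 192 192 189 187 186 185 183 183 182 180 179 178 177 176 176 176 187 189 187 189 198 210
115: 205 204 204 202 202 203 203 203 202 203 203 202 202 202 202 201 200 199 197 196 199 198 195 195 200 206
118: 205 203 202 202 202 202 203 202 203 203 203 203 203 203 203 203 203 203 204 204 204 204 204 204 205 204
121: 205 203 202 202 202 202 202 203 203 203 203 203 203 203 203 203 203 203 203 203 204 203 203 203 204 204
```

Request:
servo_tool:
  motion:
    - [[0,0,-0.03,0,0.0],[0.035,0,0,0,0.0],[0.035,0,0,0,0.0],[0.035,0,0,0,0.0],[0.035,0,0,0,0.0]]

```text
t: 41.88
ee_pos: [0.7353, 0.0534, 0.2957]
ee_rot: [3.141, -0.001, 0.001]
ft_force: [1.7, -0.7, 0.4]
grip_width: 0.0005
grasp_force: 0.0
```

Request:
servo_tool:
  motion:
    - [[0.035,0,0,0,0.0],[0.035,0,0,0,0.0],[0,0,0.035,0,0.0],[0,0,0.035,0,0.0],[0,0,0,0,0.0]]

```text
t: 42.3
ee_pos: [0.8015, 0.0532, 0.2164]
ee_rot: [3.14, 0.011, 0.002]
ft_force: [-2.0, -0.5, -3.3]
grip_width: 0.0001
grasp_force: 0.0
```

```bash
python3 - <<'E'
from h import *
print(state()['ee_pos'],state()['ft_force'])
p,d,c=wrist('w28')
m=cv2.inRange(cv2.cvtColor(p,cv2.COLOR_BGR2HSV),(98,40,30),(130,255,255))
k,l,s,ce=cv2.connectedComponentsWithStats(m)
for i in range(1,k):
    if s[i][4]>60: print(ce[i].round(),s[i],plane(c,[ce[i]],.019,True)[0].round(3))
uv=np.stack(np.meshgrid(np.arange(512),np.arange(384)),-1).reshape(-1,2);w=plane(c,uv,.019,True)
k=np.argmin(np.hypot(w[:,0]-.69,w[:,1]-.06));u0,v0=uv[k];print('bin px',u0,v0)
us=range(u0-50,u0+60,4)
print('    ',' '.join('%3d'%u for u in us))
for v in range(v0-45,min(384,v0+45),3): print('%3d: '%v+' '.join('%3d'%(int(p[v,u,0])-int(p[v,u,2])) for u in us))
E
```

```text
[0.80151952 0.05316092 0.21636911] [-1.95017211 -0.49045793 -3.32036432]
[ 34. 309.] [ 17 293  35  36 300] [0.561 0.451 0.019]
[ 17. 344.] [  8 335  18  21  89] [0.441 0.562 0.019]
bin px 250 261
     200 204 208 212 216 220 224 228 232 236 240 244 248 252 256 260 264 268 272 276 280 284 288 292 296 300 304 308
216: -76 -69 -74 -86 -87 -87 -79 -79 -80 -103 -105 -111 -111 -111 -111 -111 -111 -109 -107 -108 -108 -106 -108 -109 -111 -110 -110 -109
219: -13 -14 -13 -15 -15 -17 -17 -18 -19 -19 -22 -22 -39 -102 -110 -87 -35 -25 -27 -26 -27 -27 -24 -25 -24 -24 -24 -21
222: -12 -13 -13 -14 -16 -17 -18 -18 -19 -20 -20 -21 -20 -23 -38 -23 -21 -25 -24 -26 -23 -24 -25 -23 -23 -24 -22 -21
225: -11 -13 -12 -14 -16 -16 -15 -16 -18 -17 -19 -19 -19 -26 -29 -20 -20 -22 -24 -23 -24 -24 -21 -23 -20 -21 -21 -19
228:  -9 -11 -12 -14 -13 -17 -16 -15 -15 -18 -19 -18 -19 -23 -19 -21 -20 -22 -24 -22 -22 -22 -22 -21 -20 -22 -19 -19
231: -11 -12 -14 -12 -14 -14 -16 -15 -16 -18 -18 -19 -21 -22 -18 -23 -21 -21 -22 -20 -20 -20 -20 -20 -20 -22 -19 -17
234: -10 -10 -10 -10 -13 -13 -13 -14 -15 -16 -19 -17 -57 -23 -14
[... 2043 characters left out ...]
88:   0   1   3   2   2   4   2   3   4  -1   2   0  -2  -3  -1  -2  -3   1  -1  -1   0   0   0   1   2   3   2   4
291:   4   1   2  -2   4   5   2   4   1   0   0   3  -4  -2  -4 -48 -50 -49 -47 -50 -48 -50 -50 -53 -51 -52 -51 -50
294: -53 -58 -51 -46 -43 -36 -32 -28 -24 -21 -19 -14 -16 -15 -15 -53 -51 -53 -50 -50 -52 -52 -52 -52 -51 -51 -50 -51
297: -13 -20 -25 -31 -35 -38 -37 -43 -43 -43 -45 -46 -46 -45 -47 -44 -45 -44 -43 -46 -44 -42 -40 -36 -34 -31 -25 -19
300:   0   0   1   2   4   1   0   2  -2   1   1   1  -1  -1   0  -1  -2   2   0   1   2   1   2   0   2   0   1   1
303:   1   2   1   4  -3   1  -2  -1  -1  -1   1   1  -2   0  -2   0   1   0  -1   2   0  -2   0   0  -1   0   2   1
```

Request:
servo_tool:
  motion:
    - [[0,0,-0.04,0,0.0],[0,0,-0.04,0,0.0],[-0.038,0,0,0,0.0],[-0.038,0,0,0,0.0],[-0.038,0,0,0,0.0]]

```text
t: 42.77
ee_pos: [0.6897, 0.054, 0.309]
ee_rot: [-3.14, -0.006, 0.0]
ft_force: [0.1, 0.7, -0.4]
grip_width: 0.0005
grasp_force: 0.0
```

Request:
servo_tool:
  motion:
    - [[-0.038,0,0,0,0.0],[-0.038,0,0,0,0.0],[-0.038,0,0,0,0.0],[-0.038,0,0,0,0.0],[-0.038,0,0,0,0.0]]

```text
t: 43.18
ee_pos: [0.4984, 0.0536, 0.3073]
ee_rot: [3.14, -0.003, 0.001]
ft_force: [0.2, 0.4, 1.5]
grip_width: 0.0001
grasp_force: 0.0
```

Request:
servo_tool:
  motion:
    - [[-0.036,0,0,0,0.0],[0,0,0,0,0.0],[0,0,0,0,0.0]]

```text
t: 43.43
ee_pos: [0.4631, 0.0534, 0.3077]
ee_rot: [3.139, -0.004, 0.001]
ft_force: [0.2, 0.8, -0.2]
grip_width: 0.0003
grasp_force: 0.0
```

```bash
python3 -c "
from cell import *
s=state();print(s['ee_pos'],s['joints'].round(3))"
```

```text
[0.46313204 0.0533686  0.30765568] [ 0.336  0.187 -0.656  1.813  0.127  1.179 -1.929]
```

Request:
servo_tool:
  motion:
    - [[0,-0.036,0,0.12,0.0],[0,-0.036,0,0.12,0.0],[0,0,0,0.12,0.0],[0,0,0,0.12,0.0],[0,0,0,0.12,0.0]]

```text
t: 43.85
ee_pos: [0.4695, 0.1194, 0.3064]
ee_rot: [-3.14, -0.002, -0.582]
ft_force: [0.2, -0.5, -0.4]
grip_width: 0.0
grasp_force: 0.0
```

Request:
servo_tool:
  motion:
    - [[0,0,0,0.12,0.0],[0,0,0,0.12,0.0],[0,0,0,0.12,0.0],[0,0,0,0.12,0.0],[0,0,0,0.12,0.0]]

```text
t: 44.27
ee_pos: [0.4695, 0.1157, 0.2971]
ee_rot: [3.117, -0.002, -0.823]
ft_force: [-0.1, 0.3, -1.2]
grip_width: 0.0005
grasp_force: 0.0
```

Request:
servo_tool:
  motion:
    - [[0,0,0,0.12,0.0],[0,0,0,0.12,0.0],[0,0,0,0.12,0.0],[0,0,0.03,0,0.0],[0,0,0.03,0,0.0]]

```text
t: 44.68
ee_pos: [0.4693, 0.1139, 0.2307]
ee_rot: [3.104, -0.002, -0.931]
ft_force: [-0.4, 1.5, -0.3]
grip_width: 0.0007
grasp_force: 0.0
```

Request:
servo_tool:
  motion:
    - [[0,0,0.035,0,0.0],[0,0,0.03,0,0.0],[0,0,0.03,0,0.0],[0,0,0,0,0.0],[0,0,0,0,0.0]]

```text
t: 45.1
ee_pos: [0.4639, 0.1093, 0.1343]
ee_rot: [3.096, 0.001, -0.934]
ft_force: [0.1, -0.2, -0.1]
grip_width: 0.0004
grasp_force: 0.0
```

```bash
python3 - <<'E'
from h import *
print(state()['ee_pos'],state()['ee_rot'])
p,d,c=wrist('w29');print(c['xyz'])
m=cv2.inRange(cv2.cvtColor(p,cv2.COLOR_BGR2HSV),(98,40,30),(130,255,255))
k,l,s,ce=cv2.connectedComponentsWithStats(m)
for i in range(1,k):
    if s[i][4]>60: print(ce[i].round(),s[i],plane(c,[ce[i]],.019,True)[0].round(3))
uv=np.stack(np.meshgrid(np.arange(512),np.arange(384)),-1).reshape(-1,2);w=plane(c,uv,.019,True)
k=np.argmin(np.hypot(w[:,0]-.69,w[:,1]-.06));u0,v0=uv[k];print('bin px',u0,v0)
us=range(max(0,u0-30),min(511,u0+40),3)
print('    ',' '.join('%3d'%u for u in us))
for v in range(max(0,v0-50),min(384,v0+50),3): print('%3d: '%v+' '.join('%3d'%(int(p[v,u,0])-int(p[v,u,2])) for u in us))
E
```

```text
[0.4638641  0.10931716 0.13429753] [ 3.09641296e+00  1.34173310e-03 -9.34402182e-01]
[0.50691825 0.05905205 0.27003785]
[98. 28.] [  54    0   90   66 3720] [0.667 0.065 0.019]
[ 17. 326.] [   0  279   54   91 1596] [0.615 0.457 0.019]
[490. 331.] [ 440  280   72  104 1865] [0.02  0.07  0.019]
bin px 85 14
      55  58  61  64  67  70  73  76  79  82  85  88  91  94  97 100 103 106 109 112 115 118 121 124
  0:  10  15  10  14 -12  -7  -2  -3  -2  25  19  19  19  19  19  17  19  27  24  21  21  18  29  29
  3:  12   9   8  -4  -7   0  -3  -2   1  28  29  21  18  18  17  26  25  25  24  22  18  19  29  26
  6:  14  13  10 -11  -1  -1  -2  -2  29  29  29  28  29  25  23  23  23  23  21  20  17  25  27  28
  9:  11  16 -10  -3  -2  -2  -2  27  34  28  28  29  28  24  22  21  22  19  17  19  16  27  27  27
 12:  11 -13  -8  -1   0  -2  17  33  33  39  31  28  29  28  20  19  20  18  19  19  28  30  28  28
 15:  13  -7  -2   0  -2  -2  31  34  40  33  33  32  30  30  28  28  25  25  29  28  28  27  27  30
 18: -11  -2  -2  -3  -1  28  35  33  33  33  33  32  34  31  31  29  29  29  29  29 
[... 830 characters left out ...]
-3  13  33  28  28  29  29  32  30  37  36  31  30  30  28  35  35  28  28  29  28  16  -4  -8
 48:  -4  -3  -2  29  30  30  30  28  35  36  36  35  37  28  29  34  33  29  30  28  27  -6  -3  -8
 51:  -3  -4  -1  -2  30  30  29  30  37  36  37  37  36  35  34  35  29  28  29  28  -4  -3  -8  -8
 54:  -2  -4  -3  -3  -5  26  30  36  35  37  37  38  35  39  40  34  29  28  28  -1  -4  -7 -10  -9
 57:  -3  -2  -2  -3  -1  -1   0   3  34  37  36  36  40  41  36  37  29  30  23  -5  -6 -10  -9  -8
 60:  -2  -2  -2  -1  -2  -1  -2   0  -1  -1   2  36  36  35  36  30  30  28  -4  -3 -10  -9  -9  -9
 63:  -1  -2  -1   0  -2  -1  -3  -1  -3  -2  -3  -2  -2   2  28  30  30  -1  -4 -10  -9  -9  -9  -7
```

Request:
servo_tool:
  motion:
    - [[0,0,-0.02,-0.1,0.02],[0,0,-0.02,-0.1,0.02],[0,0,-0.02,-0.1,0.02],[0,0,0,-0.1,0.02],[0,0,0,0,0.02]]

```text
t: 45.57
ee_pos: [0.468, 0.111, 0.1977]
ee_rot: [3.108, 0.015, -0.531]
ft_force: [-0.3, 0.2, -0.8]
grip_width: 0.0196
grasp_force: 0.0
```

```bash
python3 - <<'E'
from h import *
s=state();print(s['ee_pos'],s['joints'].round(3),s['ft_force'],s['t'])
p,d=camera('top');c=get_calibration('top');print('handle',rect(p,c,'blue',.056,(120,170,180,220),False),'paddle',rect(p,c,'green',.184,(225,145,260,180),False)[1])
q=cv2.imread('pics/top0.png')
# board + bystander change check
D=cv2.absdiff(p,q).max(2);m=(cv2.GaussianBlur(D,(0,0),1)>40).astype(np.uint8);k,l,st,ce=cv2.connectedComponentsWithStats(m)
for i in range(1,k):
    if st[i][4]>15: print(ce[i].round(),st[i][2:])
E
```

```text
[0.46795074 0.11099771 0.19766971] [-0.698  0.283  0.434  1.982 -0.13   0.94  -2.3  ] [-0.26881612  0.21995603 -0.80257063] 45.5667
handle (array([0.51325315, 0.36195675], dtype=float32), ((0.5137967467308044, 0.3617846667766571), (0.059971507638692856, 0.02309912070631981), 2.5486350059509277)) paddle ((0.6062712669372559, 0.04818197712302208), (0.03673352301120758, 0.03936228156089783), 1.3308275938034058)
[208. 270.] [   94   219 11552]
[151. 181.] [ 8  3 16]
[148. 198.] [ 15  29 239]
[275. 200.] [ 7  9 51]
[292. 204.] [ 7  8 51]
[276. 218.] [ 8  8 49]
[298. 217.] [ 9  8 54]
[340. 295.] [ 161   77 4935]
[422. 300.] [ 6  7 33]
[489. 347.] [  75   88 3024]
[458. 316.] [ 27  34 586]
[230. 327.] [ 6  7 28]
[248. 367.] [ 22  21 226]
[300. 377.] [ 41  18 382]
[278. 379.] [ 9 13 65]
```

```bash
python3 -c "
from cell import *
print(finish_job())"
```

```text
the job is handed in; nothing more can be done
None
```

The job is handed in at about 46 s: both yellow stoppers, the red one and one blue one were seen in their bins, all 4 chips are in the waste pan, the scraper is back near the middle of its mat, and the tray is back at rest and empty; the second blue stopper was never clearly seen in its bin, and I infer it is there because it is in no other place I could see and the first blue one shifted slightly on the last tip.

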